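# Blow off the marked bolts in the air nest

### The job

Get the steel bolts that lie loose on the bench ready for blow-off: lay every one of them across the two rails of the nest, each in a pair of notches of its own, centred over the gap with its T-head to the back (away from the robot), and set the air valve half open, midway between its two stops. Only then slide the dust cover of the button station fully aside and hold the button fully down for two seconds to blow the bolts clean. Finish by sliding the cover fully back over the button and shutting the valve completely; the bolts stay in the nest, and the tools and parts lying around stay where they are.

Things in the scene. Friction and masses are not known exactly. Their poses are not given: they have to be found in the camera images.
- nest: Blow-off nest, fixed: aluminium base 84 x 152 mm. Origin: centre of its underside on the bench; x to its back (away from the robot), y along it to the left, z up. Two rails 8 mm thick, 140 mm long run along y at x = -32 and +32 mm, tops at z = 50 mm, with an open 56 mm gap between (air tube at its bottom, top at z = 23 mm). Ball valve at the right end, upright axis at x = 0, y = -104 mm.
- nest_gap (a point): Middle of the gap, 48 mm above the nest's underside: the height of the axis of a bolt lying in the notches (5 mm radius; its top is 3 mm above the rails). Each rail has four 90-degree V notches, 18 mm wide at the top and 9 mm deep, opposite one another at y = +54, +18, -18 and -54 mm from here. Axes as the nest's.
- bolt_0: Loose plain steel T-bolt, 110 mm long over all, 70 g: round shank 10 mm in diameter and 102 mm long, rectangular T-head 26 mm wide (along y), 13 mm high (z) and 8 mm thick at the +x end. Origin: on its axis, midway between its two ends; x along the axis towards the head. On the bench the origin is about 6 mm up. Three or all four of the like bolts are present (absent: None).
- bolt_1: Loose plain steel T-bolt, 110 mm long over all, 70 g: round shank 10 mm in diameter and 102 mm long, rectangular T-head 26 mm wide (along y), 13 mm high (z) and 8 mm thick at the +x end. Origin: on its axis, midway between its two ends; x along the axis towards the head. On the bench the origin is about 6 mm up. Three or all four of the like bolts are present (absent: None).
- bolt_2: Loose plain steel T-bolt, 110 mm long over all, 70 g: round shank 10 mm in diameter and 102 mm long, rectangular T-head 26 mm wide (along y), 13 mm high (z) and 8 mm thick at the +x end. Origin: on its axis, midway between its two ends; x along the axis towards the head. On the bench the origin is about 6 mm up. Three or all four of the like bolts are present (absent: None).
- bolt_3: Loose plain steel T-bolt, 110 mm long over all, 70 g: round shank 10 mm in diameter and 102 mm long, rectangular T-head 26 mm wide (along y), 13 mm high (z) and 8 mm thick at the +x end. Origin: on its axis, midway between its two ends; x along the axis towards the head. On the bench the origin is about 6 mm up. Three or all four of the like bolts are present (absent: None).
- bolt_0_head (a point): Centre of the head of bolt_0, 51 mm from its origin along +x.
- bolt_1_head (a point): Centre of the head of bolt_1, 51 mm from its origin along +x.
- bolt_2_head (a point): Centre of the head of bolt_2, 51 mm from its origin along +x.
- bolt_3_head (a point): Centre of the head of bolt_3, 51 mm from its origin along +x.
- air_valve (a joint): Angle of the ball valve's lever, rad: 0 = shut, at its stop, lever square to the air tube and pointing to the front (nest -x, towards the robot); grows counter-clockwise seen from above to 1.571 = fully open, lever in line with the tube pointing right (nest -y). Half open = 0.785, lever diagonal. Friction 0.12 N m (2.4 N at the grip); stays where it is left; left ajar at the start.
- lever_grip (a point): Point on the valve lever's black sleeve, 50 mm from the valve's upright axis, 50 mm above the bench. The sleeve is 42 mm long (24 to 66 mm from the axis), 11 mm wide, 14 mm high (43 to 57 mm above the bench), with free space beneath and beside it. x axis from the sleeve to the valve axis, z up.
- station: Button station: grey box 88 x 150 mm, 40 mm high, fixed. Origin: centre of its underside on the bench; x to its back, y to the left, z up. On its top two guide bars, 68 mm apart between centres, run along y, tops at 55 mm; a flat steel dust cover slides along y between them.
- dust_cover (a joint): Travel of the dust cover along the station's +y (left) in m: 0 = closed, over the button; 0.064 = fully open against its stop, button free. Sliding friction about 1.5 N; stays where left.
- cover_grip (a point): Centre of the top of the black pull bar on the dust cover, 73 mm above the bench. The bar is 36 mm long along x, 9 mm thick along y and 20 mm high above the steel plate; axes as the station's.
- run_button (a joint): Travel of the push button downward in m: 0 = out, 0.004 = fully down (about 5 N), springs back when let go.
- run_button_top (a point): Centre of the top of the round push button, 24 mm in diameter, at station x = 0, y = -33 mm, 48 mm above the bench when out; when the cover is open it lies below the tops of the guide bars, with 50 mm free between them along x and the cover's edge 32 mm away on the left.
- tweezers: Steel tweezers, 14x129x8 mm, lying in front of the nest. Leave alone. Origin: centre of the underside.
- setting_block: Aluminium setting block 22x45x18 mm, lying in front of the nest. Leave alone. Origin: centre of the underside.
- loupe: Black loupe, 34 mm across, 31 mm high, behind the bolts. Leave alone. Origin: centre of the underside.
- ring_big: Ring blank, 30 mm across, 10 mm high, behind the bolts. Leave alone. Origin: centre of the underside.
- small_box: Clear open box with small parts, 53x65x26 mm, behind the bolts. Leave alone. Origin: centre of the underside.
- caliper: Digital caliper 254 mm long, to the right. Leave alone. Origin: centre of the underside.
- tag_plate: Metal tag plate 34x54x5 mm, front right. Leave alone. Origin: centre of the underside.
There are look-alikes about, which are no part of the job. What is shaped like the bolt_3 but black is not meant.

How it is judged:
By the outcome, as a careful person would: the job done as asked, in the order asked, and still so for the second after the job is handed in, with the robot touching nothing.
Of bolt_0, bolt_1, bolt_2, bolt_3 only 3 to 4 are there at a start; the rules pass over those that are not, and their reading is None.
At some moment in a run one of bolt_1, bolt_2, bolt_3 may be knocked a few centimetres aside while the robot is not near it.
Once in a run the grip may slacken for a moment while it holds something.
It also fails if it takes over 208 s, if anything falls off the work surface, if the arm or the gripper's body presses on something with over 40 N, if the wrist force passes 120 N, or if a joint passes its speed limit or range.

### The arm

A 6-joint arm with a two-finger parallel gripper is mounted at the origin on a cart in front of the work surface, level with it; the furniture and walls round the work are solid. World frame = base frame: x ahead of the robot, y to its left, z up, the work surface at z = 0. Lengths are in m, angles in rad, forces in N, time in s.
With the tool pointing down it reaches from about 0.35 to 0.775 m from the base axis. Payload 5.5 kg.
Tool frame: the origin (TCP) lies at the very end of the fingers, on their centre line; the grasp point (between the pads) lies 19 mm behind it; z points along the fingers, y is the line along which they close (so a half turn about z gives the same grasp; the last joint's range is limited). The gripper opens to 85 mm and grips with 20 to 120 N. Pads are 22 mm wide; open, the fingers measure 114 mm over their backs; the gripper's body (76 mm by 85 mm) begins 54 mm behind the grasp point. The pads swing forward as they close: fully open they stand 13 mm farther back than shut.
Start: joints at [1.181, 0.313, 0.046, 1.304, 0, 1.431], TCP at [0.142, 0.557, 0.199] pointing down, gripper open.
Joint ranges: [-2.76, 2.76], [-0.86, 1.69], [-1.03, 1.26], [-2.2, 2.34], [-1.47, 1.5], [-3.14, 3.14]. Speed limits (rad/s): [2.57, 2.57, 3.14, 3.14, 3.14, 3.14].

### API

Orientations are given as a unit quaternion [w, x, y, z].
In Python, from workcell import env, imaging, ticket gives the robot as it stands. The module is installed in compiled form; this text tells all that it offers.
- The arm moves only by the tool apply_moves, never from a script. Its argument "rows" is a list of rows, each an object with "xyz": the shift along the tool's x, y, z in mm, a list of three; "turn": the turn, a rotation vector about the tool's x, y, z in rad, a list of three; "grip": the opening, from 0 (shut) to 1 (fully open). A call has 1 to 12 rows; each row is the pose to reach, as a shift and turn from the pose commanded when the call began, along the tool's axes at that moment; what a row does not reach only later rows make up. A row lasts 1/12 s, in which the tool goes at most 41.7 mm and 7.16 degrees, less where a joint would pass 70% of its speed; a pose out of reach is approached as far as the arm can. A call with a gripper value outside its range is refused whole. The fingers move at their own pace and stop on an object; "force" is the grip in N (left out, the last holds). Time passes only in rows, so rows that repeat a pose let the fingers close. It gives the time, the measured TCP pose, the force, the opening and the grip force at its end, in the units of the state.
- env.get_state(): the state, without advancing time (a new reading comes with each control period).
- imaging.read_camera(name): name is "side" or "top"; returns a dict with "color" (384x512x3 uint8, blue, green, red), "z_map" (384x512 float32, m along the optical axis (not along the pixel's ray), 0 where there is no reading), "camera_matrix" (3x3 intrinsics, pixels), "view" (4x4, takes a point from world to camera coordinates). Camera axes: x right, y down, z forward; pixel columns grow to the right and rows downward; lengths in m; the calibration is good to about 2 mm. A picture is of the moment at which its call begins.
- ticket.hand_in(): hands the job in; it is judged then, once.
The state is a dict: "clock": time; "joint_pos": joint angles; "qvel": joint speeds; "tau": joint torques, N m; "tcp_pos": TCP position; "orientation": TCP orientation; "wrist_force": force on the tool from outside, world axes, zero at the start; "ft_torque": the same for the moment, N m; "finger_gap": finger opening in m; "grip_force": force on a finger pad.
Only numpy, scipy, OpenCV 4.12 (cv2) and the standard library are available. Lean on these libraries where they do the work, as an engineer would, in place of code of your own. Each camera call takes 0.05 s, during which the arm holds its last target. There are 200 camera calls.

## Working session

There is one attempt and no reset: what is moved stays moved. The work goes in short steps, Python scripts to look and compute and a tool call to move; the robot and the scene stay as the last step left them, time stands still between calls to the robot, and variables do not carry over. Pictures are saved under pics/ and viewed, at most 14 in all, crops included, and the job is handed in when it is done.

Besides the shell and the picture viewer there is one more tool, called after "Emit:" by a JSON object that holds its "method" and its "body", one argument or row to a line. apply_moves: Moves the arm, as the interface text tells. Its arguments: {"type":"object","properties":{"rows":{"type":"array"},"force":{"type":"number"}},"required":["rows"]}

```bash
mkdir -p pics; cat > h.py <<'E'
from workcell import env, imaging, ticket
import numpy as np, cv2
from scipy.spatial.transform import Rotation as R
def cam(n):
    d=imaging.read_camera(n); return d
def world(d,u,v,z=None):
    K=d["camera_matrix"];V=np.linalg.inv(d["view"])
    r=np.linalg.inv(K)@np.array([u,v,1.0])
    if z is None:
        return V[:3,:3]@(r*d["z_map"][int(round(v)),int(round(u))])+V[:3,3]
    w=V[:3,:3]@r; c=V[:3,3]
    return c+w*(z-c[2])/w[2]
def proj(d,p):
    c=d["view"][:3,:3]@np.array(p)+d["view"][:3,3]; q=d["camera_matrix"]@c; return q[:2]/q[2]
def cloud(d):
    K=d["camera_matrix"];V=np.linalg.inv(d["view"]);z=d["z_map"]
    v,u=np.mgrid[:z.shape[0],:z.shape[1]]
    P=np.stack([(u-K[0,2])/K[0,0]*z,(v-K[1,2])/K[1,1]*z,z],-1)
    return P@V[:3,:3].T+V[:3,3]
E
python3 - <<'E'
from h import *
s=env.get_state(); print({k:np.round(v,3) for k,v in s.items()})
for n in("top","side"):
    d=cam(n); cv2.imwrite(f"pics/{n}0.png",cv2.resize(d["color"],(800,600),interpolation=cv2.INTER_CUBIC)); np.savez(f"{n}0.npz",**d)
    print(n,d["camera_matrix"].round(1).tolist(),np.linalg.inv(d["view"]).round(3).tolist())
E
```

```text
{'clock': np.float64(0.0), 'joint_pos': array([ 1.181,  0.314,  0.045,  1.304, -0.   ,  1.431]), 'qvel': array([-0.001,  0.   ,  0.003,  0.001, -0.001, -0.001]), 'tau': array([-1.0000e-03, -4.8062e+01,  2.9854e+01,  1.9000e-02, -0.0000e+00,
        0.0000e+00]), 'tcp_pos': array([0.142, 0.557, 0.198]), 'orientation': array([-0.   ,  0.125,  0.992, -0.001]), 'wrist_force': array([-0.596, -0.346, -0.87 ]), 'ft_torque': array([-0.013,  0.015, -0.029]), 'grip_force': np.float64(0.0), 'finger_gap': np.float64(0.086)}
top [[365.3, 0.0, 257.9], [0.0, 365.3, 193.5], [0.0, 0.0, 1.0]] [[-0.028, -0.992, 0.127, 0.429], [-1.0, 0.029, 0.01, -0.333], [-0.014, -0.126, -0.992, 1.111], [0.0, 0.0, 0.0, 1.0]]
side [[439.9, 0.0, 261.0], [0.0, 439.9, 187.8], [0.0, 0.0, 1.0]] [[0.892, -0.265, 0.366, 0.056], [-0.451, -0.481, 0.752, -1.314], [-0.023, -0.836, -0.548, 0.799], [0.0, 0.0, 0.0, 1.0]]
```

View pics/top0.png

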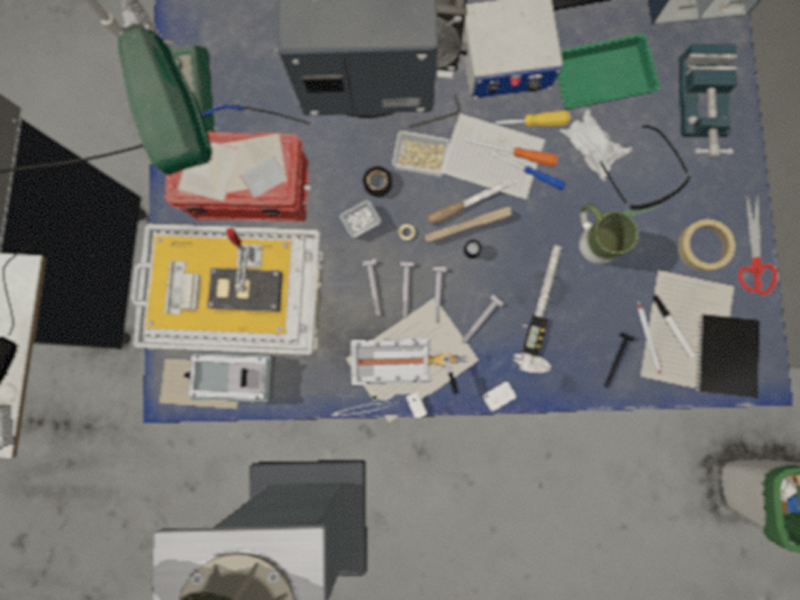

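View pics/side0.png

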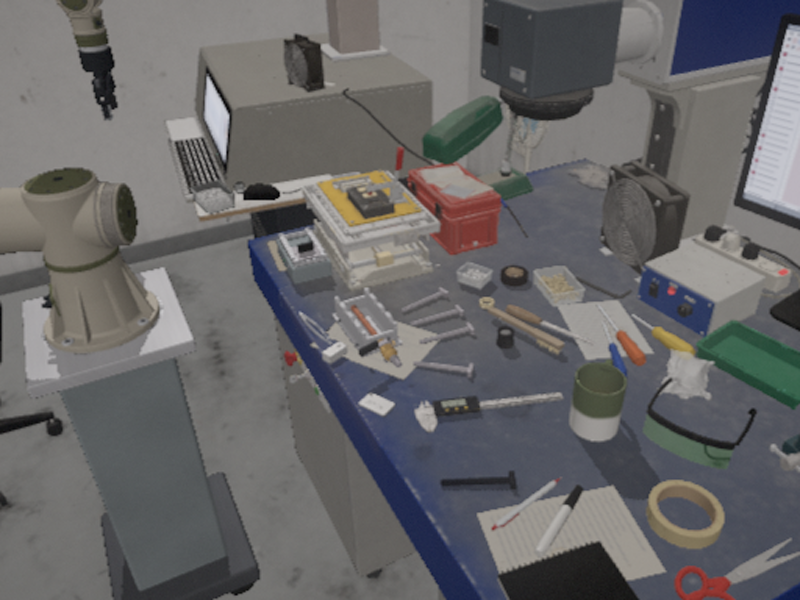

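```bash
python3 - <<'E'
from h import *
d=dict(np.load("top0.npz")); c=d["color"]
a=c[155:270,210:350]; cv2.imwrite("pics/crop1.png",cv2.resize(a,None,fx=5.6,fy=5,interpolation=cv2.INTER_CUBIC)[:600,:784])
b=c[215:275,95:185]; 
d2=dict(np.load("side0.npz")); s=d2["color"][130:250,160:310]
cv2.imwrite("pics/crop2.png",np.vstack([cv2.resize(b,(600,300),interpolation=cv2.INTER_CUBIC)[:, :],cv2.resize(s,(600,300),interpolation=cv2.INTER_CUBIC)]))
for n,u,v in [("h0",371,263),("t0",377,315),("h1",407,265),("t1",405,318),("h2",440,269),("t2",437,320),("h3",497,301),("t3",466,342),("nest",390,361),("valve",440,361),("station",230,378)]:
    print(n,world(d,u*.64,v*.64).round(3))
E
```

```text
h0 [ 0.649 -0.262  0.01 ]
t0 [ 0.547 -0.27   0.   ]
h1 [ 0.643 -0.332  0.013]
t1 [ 0.54  -0.325  0.005]
h2 [ 0.633 -0.396  0.015]
t2 [ 0.534 -0.387  0.007]
h3 [ 0.567 -0.505  0.011]
t3 [ 0.49  -0.442 -0.001]
nest [ 0.457 -0.295  0.024]
valve [ 0.454 -0.389  0.037]
station [0.433 0.001 0.052]
```

View pics/crop1.png

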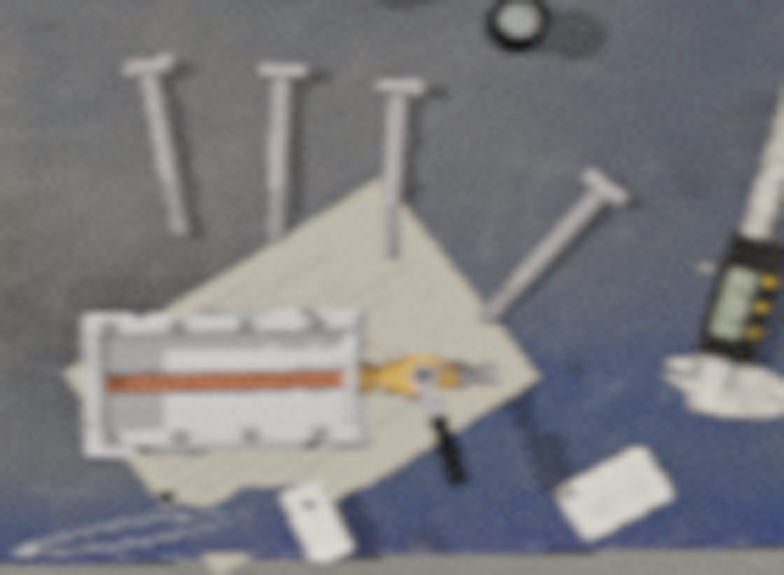

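View pics/crop2.png

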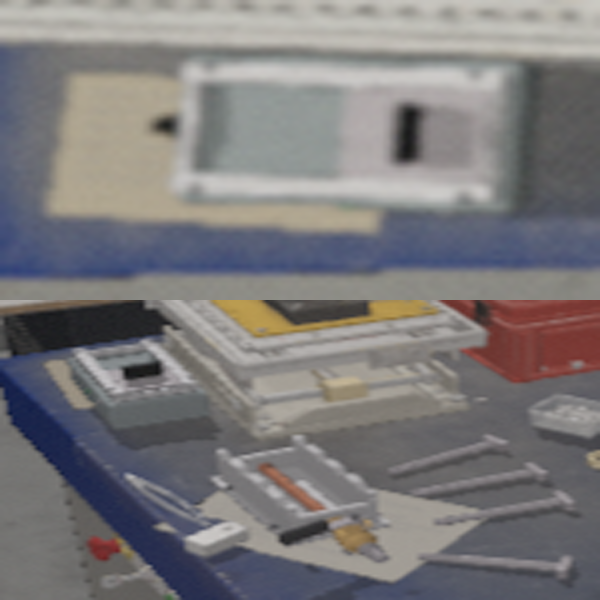

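```bash
cat > meas.py <<'E'
from h import *
def bolts(d,box,show=False):
    """shank/ head by colour mask: light and neutral grey"""
    c=d["color"].astype(int); b,g,r=c[...,0],c[...,1],c[...,2]
    m=((c.min(2)>115)&(r-b<14)).astype(np.uint8)
    x0,y0,x1,y1=box; k=np.zeros_like(m); k[y0:y1,x0:x1]=m[y0:y1,x0:x1]
    cs,_=cv2.findContours(k,cv2.RETR_EXTERNAL,cv2.CHAIN_APPROX_NONE)
    out=[]
    for q in cs:
        t=np.zeros_like(k); cv2.drawContours(t,[q],-1,1,-1); v,u=np.nonzero(t)
        if len(u)<60: continue
        P=np.array([world(d,a,e,0.011)[:2] for a,e in zip(u,v)])
        (cx,cy),(w,h),_=cv2.minAreaRect(P.astype(np.float32)*1000)
        if max(w,h)<75 or max(w,h)>140: continue
        m0=P.mean(0); ax=np.linalg.svd(P-m0)[2][0]
        s=(P-m0)@ax
        n=(P-m0)@np.array([-ax[1],ax[0]])
        if np.ptp(n[s>s.max()-.015])<np.ptp(n[s<s.min()+.015]): ax=-ax; s=-s; n=(P-m0)@np.array([-ax[1],ax[0]])
        mid=s<s.max()-.02
        ax2=np.linalg.svd(P[mid]-P[mid].mean(0))[2][0]; ax2*=np.sign(ax2@ax)
        s=(P-P[mid].mean(0))@ax2; c0=P[mid].mean(0)+ax2*(s.max()+s.min())/2
        out.append((c0.round(4),round(float(np.degrees(np.arctan2(ax2[1],ax2[0]))),1),round(float(np.ptp(s)),4)))
    return out
E
python3 - <<'E'
from meas import *
d=dict(np.load("top0.npz")); print(*bolts(d,(228,160,330,222)),sep="\n")
d2=dict(np.load("side0.npz"));print("side"); print(*bolts(d2,(235,180,330,245)),sep="\n")
for (h,t) in [((150,66),(181,235)),((285,71),(276,238)),((401,87),(392,255)),((605,188),(488,318))]:
    f=lambda p:world(d,209.6+p[0]/5.6,154.6+p[1]/5,.011)
    print("man",f(h)[:2].round(4),f(t)[:2].round(4))
for n,D in(("top",d),("side",d2)):
    P=cloud(D).reshape(-1,3)
    for lo,hi,bx in((.042,.056,(.40,.53,-.39,-.20)),(.045,.062,(.36,.5,-.09,.09)),(.064,.085,(.36,.5,-.09,.09))):
        q=P[(P[:,2]>lo)&(P[:,2]<hi)&(P[:,0]>bx[0])&(P[:,0]<bx[1])&(P[:,1]>bx[2])&(P[:,1]<bx[3])]
        print(n,len(q),cv2.minAreaRect((q[:,:2]*1000).astype(np.float32)), np.percentile(q,[2,98],axis=0).round(3).tolist()) if len(q)>5 else 0
    q=P[(P[:,2]>.09)&(P[:,0]<.75)&(P[:,0]>.3)&(P[:,1]>-.6)&(P[:,1]<.3)]
    print("tall",np.percentile(q,[1,99],axis=0).round(3).tolist()) if len(q) else 0
E
```

```text
(array([ 0.6124, -0.2576]), 175.2, 0.1262)
side
(array([ 0.5965, -0.3305]), -1.9, 0.1111)
(array([ 0.6019, -0.2671]), 10.1, 0.113)
man [ 0.6509 -0.2584] [ 0.5463 -0.2731]
man [ 0.6456 -0.3322] [ 0.5429 -0.3244]
man [ 0.6337 -0.3952] [ 0.5308 -0.3867]
man [ 0.5682 -0.5033] [ 0.4913 -0.4368]
top 258 ((457.75506591796875, -294.0992126464844), (139.86944580078125, 72.26879119873047), 89.07135009765625) [[0.422, -0.362, 0.042], [0.493, -0.225, 0.053]]
top 784 ((436.0364074707031, 6.621406555175781), (139.67576599121094, 73.84117126464844), 86.06861114501953) [[0.398, -0.061, 0.046], [0.474, 0.075, 0.059]]
top 47 ((434.85162353515625, -25.76551628112793), (9.347539901733398, 33.92329406738281), 87.31864166259766) [[0.418, -0.031, 0.064], [0.452, -0.021, 0.077]]
tall [[0.429, -0.333, 0.103], [0.747, 0.142, 1.111]]
side 219 ((456.0057067871094, -294.7703857421875), (144.0133514404297, 74.39126586914062), 89.88024139404297) [[0.419, -0.365, 0.043], [0.492, -0.225, 0.053]]
side 360 ((449.9247131347656, -4.3560791015625), (163.4714813232422, 108.03441619873047), 86.70352172851562) [[0.395, -0.075, 0.045], [0.499, 0.073, 0.059]]
side 53 ((493.4190673828125, 0.465087890625), (146.3377227783203, 93.52456665039062), 53.79753875732422) [[0.416, -0.064, 0.065], [0.5, 0.081, 0.08]]
tall [[0.473, -0.179, 0.096], [0.749, 0.14, 0.253]]
```

```bash
cat >> h.py <<'E'
def go(x,y,z,yaw):
    """needed shift (mm, tool axes) and turn about tool z so that TCP is at x,y,z and tool y points at yaw deg"""
    s=env.get_state(); w,a,b,c=s["orientation"]; r=R.from_quat([a,b,c,w]); p=np.array(s["tcp_pos"])
    T=np.radians(yaw); Rt=R.from_matrix(np.array([[-np.sin(T),np.cos(T),0],[np.cos(T),np.sin(T),0],[0,0,-1]]).T)
    rv=(r.inv()*Rt).as_rotvec()
    print("xyz",np.round(1000*r.inv().apply(np.array([x,y,z])-p),1).tolist(),"turn",rv.round(3).tolist())
E
python3 - <<'E'
from h import *
for n in("top","side"):
    d=dict(np.load(n+"0.npz")); P=cloud(d).reshape(-1,3)
    print(n)
    for x in np.arange(.36,.66,.03):
        print(round(x,2),[ (lambda q: int(1000*np.percentile(q,97)) if len(q)>3 else -1)(P[(abs(P[:,0]-x)<.015)&(abs(P[:,1]-y)<.02)&(P[:,2]<.6)][:,2]) for y in np.arange(.2,-.25,-.04)])
go(.36,.25,.2,90);go(.45,-.25,.2,90)
E
```

```text
top
0.36 [2, 4, 4, 5, 4, 5, 4, 5, 5, 6, 9, 8]
0.39 [4, 4, 4, 51, 56, 57, 57, 39, 5, 4, 5, 6]
0.42 [3, 4, 4, 57, 57, 56, 72, 43, 4, 4, 5, 50]
0.45 [5, 5, 4, 50, 47, 57, 73, 50, 4, 5, 7, 36]
0.48 [3, 5, 128, 130, 129, 128, 129, 136, 137, 129, 5, 51]
0.51 [-1, 129, 143, 142, 143, 142, 144, 144, 144, 130, 5, 7]
0.54 [-1, 130, 145, 150, 156, 165, 166, 166, 166, 137, 4, 4]
0.57 [-1, 137, 144, 152, 160, 168, 195, 168, 166, 136, 5, 4]
0.6 [-1, 136, 144, 151, 159, 168, 187, 184, 167, 137, 5, 7]
0.63 [-1, 137, 144, 151, 146, 166, 207, 200, 144, 138, 4, 12]
0.66 [-1, -1, 144, 144, 144, 144, 259, 258, 144, 137, 4, 12]
side
0.36 [0, 3, 4, 3, 2, 3, 2, 3, 3, 4, 8, 8]
0.39 [1, 3, 3, 40, 53, 54, 55, 40, 3, 3, 3, 3]
0.42 [3, 5, -1, 55, 56, 56, 73, 48, 3, 4, 4, 51]
0.45 [2, 4, -1, 52, 55, 57, 73, 52, 4, 3, -1, 37]
0.48 [2, 117, 129, 130, 129, 128, 134, 136, 136, 128, -1, 51]
0.51 [1, 127, 143, 143, 143, 142, 143, 144, 143, 135, 3, 4]
0.54 [-1, -1, 144, 152, 158, 166, 166, 167, 166, 137, 4, 4]
0.57 [-1, 136, 144, 154, 160, 167, 194, 182, 165, 137, 5, 4]
0.6 [-1, 137, 143, 152, 160, 167, 187, 186, 167, 136, 5, 4]
0.63 [-1, 136, 142, 152, 146, 145, 212, 226, 143, 136, 5, 11]
0.66 [-1, -1, 144, 146, 143, 142, 260, 256, 144, 137, 50, 14]
xyz [-287.1, -243.3, -1.9] turn [-0.002, -0.0, -0.25]
xyz [-497.9, -705.5, -1.2] turn [-0.002, -0.0, -0.25]
```

Emit:
{"method": "apply_moves", "body": {
  "rows": [
    {"xyz": [-287,-243,0],"turn": [0,0,-0.25],"grip": 0.5},
    {"xyz": [-287,-243,0],"turn": [0,0,-0.25],"grip": 0.5},
    {"xyz": [-287,-243,0],"turn": [0,0,-0.25],"grip": 0.5},
    {"xyz": [-287,-243,0],"turn": [0,0,-0.25],"grip": 0.5},
    {"xyz": [-287,-243,0],"turn": [0,0,-0.25],"grip": 0.5},
    {"xyz": [-287,-243,0],"turn": [0,0,-0.25],"grip": 0.5},
    {"xyz": [-287,-243,0],"turn": [0,0,-0.25],"grip": 0.5},
    {"xyz": [-287,-243,0],"turn": [0,0,-0.25],"grip": 0.5},
    {"xyz": [-287,-243,0],"turn": [0,0,-0.25],"grip": 0.5},
    {"xyz": [-287,-243,0],"turn": [0,0,-0.25],"grip": 0.5},
    {"xyz": [-380,-480,0],"turn": [0,0,-0.25],"grip": 0.5},
    {"xyz": [-380,-480,0],"turn": [0,0,-0.25],"grip": 0.5}
  ]
}}

```text
clock: 1.1
tcp_pos: [0.3705, 0.1675, 0.1982]
orientation: [-0.0, -0.001, 1.0, 0.0]
wrist_force: [0.8, -0.5, 0.9]
finger_gap: 0.0427
grip_force: 0.0
```

```bash
python3 -c "
from h import *
s=env.get_state();print(s['clock'],s['tcp_pos'],s['finger_gap'],s['joint_pos'].round(2))
go(.45,-.27,.2,90)"
```

```text
1.1 [0.37048493 0.16754232 0.19820336] 0.04269124450987792 [ 0.23 -0.01 -0.34  1.24  0.    0.22]
xyz [-78.3, -437.8, -1.9] turn [0.0, -0.0, 0.003]
```

Emit:
{"method": "apply_moves", "body": {
  "rows": [
    {"xyz": [-80,-410,0],"turn": [0,0,0],"grip": 0.5},
    {"xyz": [-80,-410,0],"turn": [0,0,0],"grip": 0.5},
    {"xyz": [-80,-410,0],"turn": [0,0,0],"grip": 0.5},
    {"xyz": [-80,-410,0],"turn": [0,0,0],"grip": 0.5},
    {"xyz": [-80,-410,0],"turn": [0,0,0],"grip": 0.5},
    {"xyz": [-80,-410,0],"turn": [0,0,0],"grip": 0.5},
    {"xyz": [-80,-410,0],"turn": [0,0,0],"grip": 0.5},
    {"xyz": [-80,-410,0],"turn": [0,0,0],"grip": 0.5},
    {"xyz": [-80,-410,0],"turn": [0,0,0],"grip": 0.5},
    {"xyz": [-236,-433,60],"turn": [0,0,-0.15],"grip": 0.5},
    {"xyz": [-236,-433,60],"turn": [0,0,-0.15],"grip": 0.5},
    {"xyz": [-236,-433,60],"turn": [0,0,-0.15],"grip": 0.5}
  ]
}}

```text
clock: 2.1
tcp_pos: [0.5536, -0.245, 0.1576]
orientation: [0.0, -0.074, 0.997, 0.0]
wrist_force: [0.8, 0.0, 0.4]
finger_gap: 0.0429
grip_force: 0.0
```

```bash
python3 -c "
from h import *
go(.607,-.265,.09,99);go(.607,-.265,.003,99);go(.607,-.265,.1,99)
d=cam('side');cv2.imwrite('pics/s1.png',cv2.resize(d['color'][100:260,180:390],(787,600)))
"
```

```text
xyz [-49.8, -27.7, 67.7] turn [0.0, 0.0, -0.008]
xyz [-49.8, -27.7, 154.7] turn [0.0, 0.0, -0.008]
xyz [-49.8, -27.7, 57.7] turn [0.0, 0.0, -0.008]
```

View pics/s1.png

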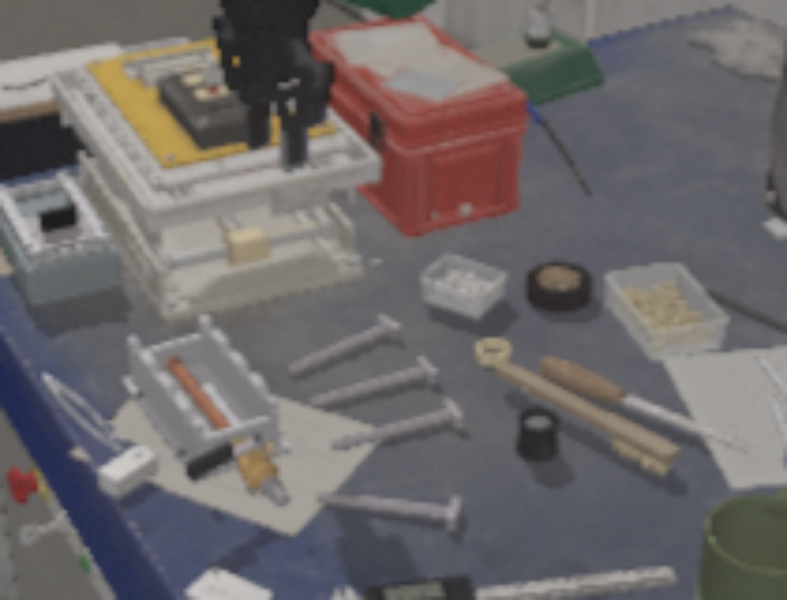

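Emit:
{"method": "apply_moves", "body": {
  "rows": [
    {"xyz": [-50,-28,60],"turn": [0,0,-0.01],"grip": 0.45},
    {"xyz": [-50,-28,60],"turn": [0,0,-0.01],"grip": 0.45},
    {"xyz": [-50,-28,95],"turn": [0,0,-0.01],"grip": 0.45},
    {"xyz": [-50,-28,125],"turn": [0,0,-0.01],"grip": 0.45},
    {"xyz": [-50,-28,154],"turn": [0,0,-0.01],"grip": 0.45},
    {"xyz": [-50,-28,154],"turn": [0,0,-0.01],"grip": 0.45},
    {"xyz": [-50,-28,154],"turn": [0,0,-0.01],"grip": 0.0},
    {"xyz": [-50,-28,154],"turn": [0,0,-0.01],"grip": 0.0},
    {"xyz": [-50,-28,154],"turn": [0,0,-0.01],"grip": 0.0},
    {"xyz": [-50,-28,154],"turn": [0,0,-0.01],"grip": 0.0},
    {"xyz": [-50,-28,154],"turn": [0,0,-0.01],"grip": 0.0}
  ],
  "force": 60
}}

```text
clock: 3.07
tcp_pos: [0.6074, -0.2644, 0.0067]
orientation: [0.002, -0.08, 0.997, -0.001]
wrist_force: [0.4, -0.2, 0.1]
finger_gap: -0.0002
grip_force: 0.0
```

```bash
python3 -c "
from h import *
go(.607,-.265,.12,90)
d=cam('side');cv2.imwrite('pics/s2.png',cv2.resize(d['color'][130:250,200:310],(660,600)))
"
```

```text
xyz [0.2, -0.8, -113.3] turn [-0.002, 0.003, 0.16]
```

View pics/s2.png

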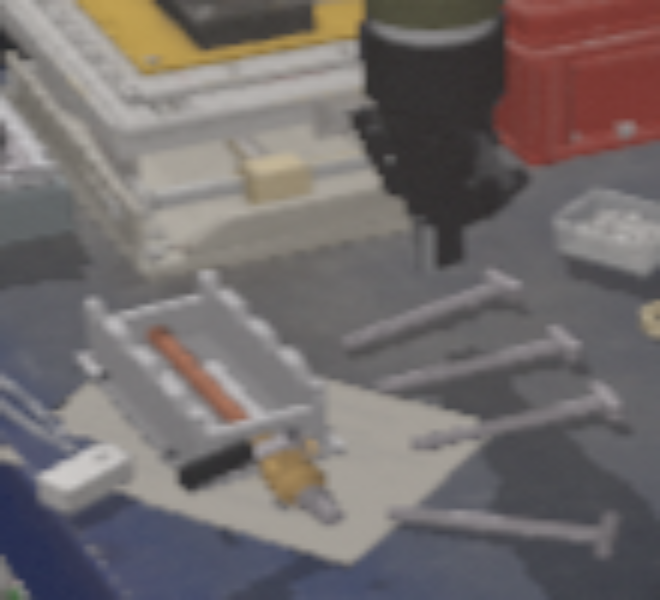

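```bash
python3 -c "
from h import *
s=env.get_state();print(s['clock'],s['tcp_pos'],s['joint_pos'].round(3))
d=cam('side');print(proj(d,s['tcp_pos']),proj(d,[.601,-.266,.006]),proj(d,[.651,-.258,.006]),proj(d,[.546,-.273,.006]))
t=cam('top');print(proj(t,s['tcp_pos']))
cv2.imwrite('pics/s3.png',np.hstack([cv2.resize(t['color'][130:270,190:330],(400,400)),cv2.resize(d['color'][130:230,210:310],(400,400))]))
print(bool(0))
"
```

```text
3.1167 [ 0.60709987 -0.26421465  0.00622329] [-0.532  0.586 -0.015  0.967  0.    -0.692]
[272.41392325 191.63438629] [271.00903759 192.46566617] [283.30848833 187.19724826] [256.73343009 198.1901594 ]
[238.68936241 182.10548569]
False
```

View pics/s3.png

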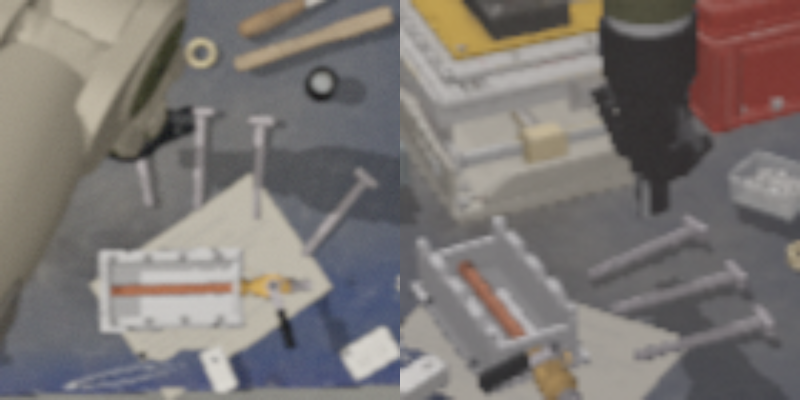

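```bash
python3 -c "
from h import *
d=cam('side');P=cloud(d)
print(d['color'][170:196:2,268:280:2].sum(2)//3)
print((P[170:196:2,268:280:2]*1000).round(0).astype(int).tolist())
print(proj(d,[.5536,-.245,.1576]), env.get_state()['tcp_pos'])
"
```

```text
[[ 52  52  51  48  49  48]
 [ 51  49  48  50  50  50]
 [112  65  51  52  49  58]
 [104  95  72  50  62 103]
 [103  99  75  51  63 100]
 [105 100  77  50  64  99]
 [104 100  77  50  66 101]
 [100  99 105  98 102 102]
 [106 103 100  99  99  98]
 [104 103 102 100 110 137]
 [102 103 125 133 127 119]
 [133 132 121 105  84  81]
 [117 103  83  79  89  95]]
[[[592, -265, 93], [595, -273, 96], [598, -281, 100], [612, -267, 88], [600, -303, 110], [601, -313, 115]], [[595, -260, 82], [594, -275, 90], [597, -283, 94], [595, -299, 102], [601, -301, 102], [602, -312, 107]], [[594, -260, 75], [593, -277, 84], [600, -276, 82], [598, -292, 91], [598, -305, 98], [611, -296, 89]], [[594, -260, 67], [597, -268, 71], [599, -277, 75], [609, -273, 70], [615, -275, 69], [674, -180, 0]], [[595, -259, 59], [596, -271, 65], [602, -271, 64], [607, -277, 65], [613, -278, 64], [665, -196, 3]], [[595, -258, 51], [596, -269, 57], [600, -275, 59], [607, -277, 58], [616, -273, 53], [660, -205, 2]], [[593, -262, 46], [597, -267, 48], [601, -274, 51], [604, -281, 53], [648, -212, 2], [655, -215, 1]], [[618, -212, 3], [596, -269, 42], [601, -273, 43], [637, -220, 1], [644, -220, -1], [646, -230, 4]], [[614, -220, 0], [621, -221, -1], [627, -224, -1], [631, -231, 1], [636, -235, 3], [642, -237, 2]], [[608, -232, 1], [613, -236, 2], [620, -237, 1], [624, -244, 3], [625, -256, 10], [629, -263, 13]], [[602, -242, 1], [608, -246, 2], [606, -264, 13], [613, -264, 11], [620, -265, 9], [628, -264, 6]], [[592, -262, 9], [598, -266, 9], [604, -268, 8], [612, -266, 4], [622, -261, -2], [625, -270, 2]], [[587, -272, 8], [596, -268, 3], [601, -274, 5], [610, -270, -1], [616, -273, -1], [621, -276, -1]]]
[253.46483518 151.89379063] [ 0.60633196 -0.26381978  0.00505403]
```

Emit:
{"method": "apply_moves", "body": {
  "rows": [
    {"xyz": [0,0,0],"turn": [0,0,0],"grip": 0.45},
    {"xyz": [0,0,0],"turn": [0,0,0],"grip": 0.45},
    {"xyz": [0,0,0],"turn": [0,0,0],"grip": 0.45},
    {"xyz": [0,0,0],"turn": [0,0,0],"grip": 0.45},
    {"xyz": [0,0,5],"turn": [0,0,0],"grip": 0.45},
    {"xyz": [0,0,5],"turn": [0,0,0],"grip": 0.45},
    {"xyz": [0,0,5],"turn": [0,0,0],"grip": 0.45}
  ]
}}

```text
clock: 3.85
tcp_pos: [0.6056, -0.2634, -0.0013]
orientation: [-0.0, -0.08, 0.997, 0.0]
wrist_force: [-0.1, 0.5, 0.4]
finger_gap: 0.0382
grip_force: 0.0
```

```bash
python3 -c "
from h import *
s=env.get_state();print(s['tcp_pos'],s['wrist_force'],s['finger_gap'])
d=cam('side');P=cloud(d)
q=P[160:200,255:290].reshape(-1,3)
q=q[(q[:,0]>.58)&(q[:,0]<.63)&(q[:,1]<-.22)&(q[:,1]>-.32)&(q[:,2]>.017)]
print(np.sort(q[:,2])[:12].round(3))
cv2.imwrite('pics/s4.png',cv2.resize(d['color'][150:210,240:310],(700,600)))
"
```

```text
[ 0.60563441 -0.26336698 -0.00134251] [-0.10966491  0.50419874  0.37016664] 0.03816070319837407
[0.032 0.033 0.033 0.034 0.035 0.035 0.036 0.036 0.036 0.037 0.037 0.037]
```

View pics/s4.png

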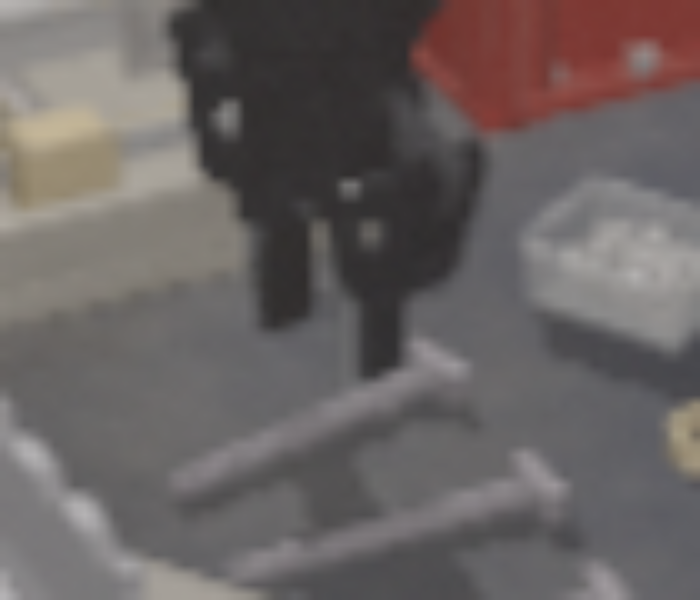

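Emit:
{"method": "apply_moves", "body": {
  "rows": [
    {"xyz": [0,0,4],"turn": [0,0,0],"grip": 0.45},
    {"xyz": [0,0,8],"turn": [0,0,0],"grip": 0.45},
    {"xyz": [0,0,12],"turn": [0,0,0],"grip": 0.45},
    {"xyz": [0,0,12],"turn": [0,0,0],"grip": 0.45}
  ]
}}

```text
clock: 4.23
tcp_pos: [0.6053, -0.2632, -0.014]
orientation: [-0.001, -0.08, 0.997, 0.001]
wrist_force: [0.9, 0.3, -0.7]
finger_gap: 0.0388
grip_force: 0.0
```

```bash
python3 -c "
from h import *
s=env.get_state();print(s['tcp_pos'],s['wrist_force'],s['finger_gap'],s['joint_pos'])
d=cam('side');P=cloud(d)
q=P[160:200,255:290].reshape(-1,3)
q=q[(q[:,0]>.58)&(q[:,0]<.63)&(q[:,1]<-.22)&(q[:,1]>-.32)&(q[:,2]>.017)]
print(np.sort(q[:,2])[:12].round(3))
"
```

```text
[ 0.60531714 -0.26318222 -0.01396941] [ 0.93624764  0.26534344 -0.66471135] 0.038757031867770866 [-5.31688950e-01  6.04443874e-01 -3.67911936e-02  9.31454179e-01
  1.17770822e-04 -6.91874209e-01]
[0.02  0.021 0.022 0.023 0.023 0.023 0.025 0.025 0.025 0.026 0.027 0.027]
```

Emit:
{"method": "apply_moves", "body": {
  "rows": [
    {"xyz": [0,0,4],"turn": [0,0,0],"grip": 0.45},
    {"xyz": [0,0,8],"turn": [0,0,0],"grip": 0.45},
    {"xyz": [0,0,12],"turn": [0,0,0],"grip": 0.45},
    {"xyz": [0,0,12],"turn": [0,0,0],"grip": 0.45}
  ]
}}

```text
clock: 4.62
tcp_pos: [0.6054, -0.2633, -0.0258]
orientation: [-0.001, -0.08, 0.997, 0.001]
wrist_force: [-0.4, 0.4, -0.1]
finger_gap: 0.0384
grip_force: 0.0
```

```bash
python3 -c "
from h import *
d=cam('side');P=cloud(d)
cv2.imwrite('pics/s5.png',cv2.resize(d['color'][150:210,240:310],(700,600)))
"
```

```text
(no output)
```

View pics/s5.png

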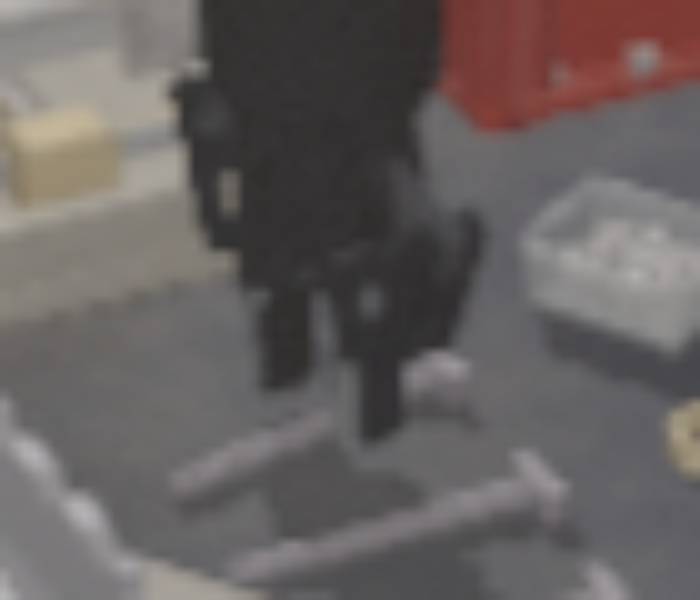

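Emit:
{"method": "apply_moves", "body": {
  "rows": [
    {"xyz": [0,0,4],"turn": [0,0,0],"grip": 0.4},
    {"xyz": [0,0,4],"turn": [0,0,0],"grip": 0.0},
    {"xyz": [0,0,4],"turn": [0,0,0],"grip": 0.0},
    {"xyz": [0,0,4],"turn": [0,0,0],"grip": 0.0},
    {"xyz": [0,0,4],"turn": [0,0,0],"grip": 0.0},
    {"xyz": [0,0,4],"turn": [0,0,0],"grip": 0.0},
    {"xyz": [0,0,4],"turn": [0,0,0],"grip": 0.0}
  ]
}}

```text
clock: 5.25
tcp_pos: [0.6061, -0.2636, -0.0286]
orientation: [0.0, -0.08, 0.997, 0.0]
wrist_force: [-0.2, 0.6, -0.8]
finger_gap: 0.0071
grip_force: 58.7
```

Emit:
{"method": "apply_moves", "body": {
  "rows": [
    {"xyz": [0,0,0],"turn": [0,0,0],"grip": 0.3},
    {"xyz": [0,0,0],"turn": [0,0,0],"grip": 0.3},
    {"xyz": [0,0,0],"turn": [0,0,0],"grip": 0.3},
    {"xyz": [0,0,3],"turn": [0,0,0],"grip": 0.3},
    {"xyz": [0,0,6],"turn": [0,0,0],"grip": 0.3},
    {"xyz": [0,0,6],"turn": [0,0,0],"grip": 0.0},
    {"xyz": [0,0,6],"turn": [0,0,0],"grip": 0.0},
    {"xyz": [0,0,6],"turn": [0,0,0],"grip": 0.0},
    {"xyz": [0,0,6],"turn": [0,0,0],"grip": 0.0},
    {"xyz": [0,0,6],"turn": [0,0,0],"grip": 0.0}
  ]
}}

```text
clock: 6.08
tcp_pos: [0.6076, -0.2641, -0.0322]
orientation: [0.002, -0.08, 0.997, -0.001]
wrist_force: [-0.7, 1.9, 12.1]
finger_gap: 0.0071
grip_force: 60.5
```

Emit:
{"method": "apply_moves", "body": {
  "rows": [
    {"xyz": [0,0,-20],"turn": [0,0,0],"grip": 0.0},
    {"xyz": [0,0,-60],"turn": [0,0,0],"grip": 0.0},
    {"xyz": [0,0,-100],"turn": [0,0,0],"grip": 0.0},
    {"xyz": [0,0,-110],"turn": [0,0,0.08],"grip": 0.0},
    {"xyz": [0,0,-110],"turn": [0,0,0.16],"grip": 0.0},
    {"xyz": [0,0,-110],"turn": [0,0,0.17],"grip": 0.0},
    {"xyz": [0,0,-110],"turn": [0,0,0.17],"grip": 0.0}
  ],
  "force": 80
}}

```text
clock: 6.67
tcp_pos: [0.6057, -0.2634, 0.0748]
orientation: [-0.0, 0.004, 1.0, 0.0]
wrist_force: [0.5, 0.9, -0.9]
finger_gap: 0.0063
grip_force: 78.4
```

```bash
python3 -c "
from h import *
s=env.get_state();print(s['tcp_pos'],s['wrist_force'],s['finger_gap'])
go(.463,-.2405,.06,89.5);go(.463,-.2405,.008,89.5)
d=cam('side')
cv2.imwrite('pics/s6.png',cv2.resize(d['color'][140:230,220:320],(660,600)))
"
```

```text
[ 0.605688   -0.26342996  0.07479807] [ 0.49732938  0.94820813 -0.92255054] 0.0063361042400760315
xyz [142.9, 21.7, 14.9] turn [0.001, -0.001, 0.0]
xyz [142.8, 21.7, 66.9] turn [0.001, -0.001, 0.0]
```

View pics/s6.png

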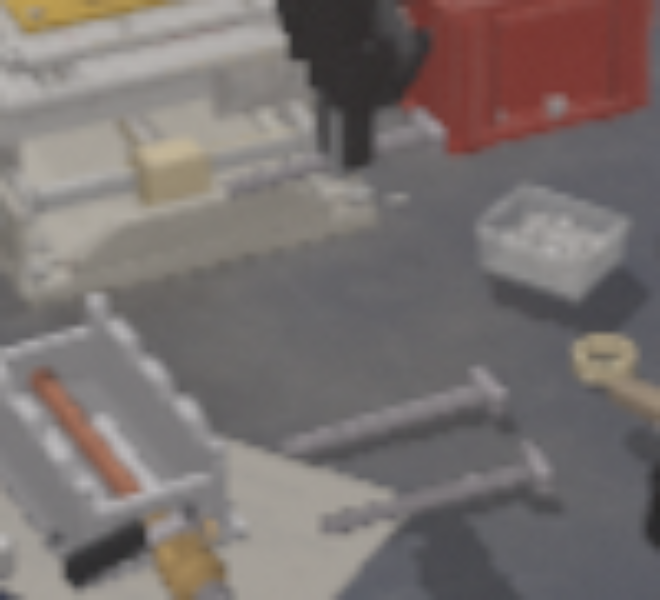

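Emit:
{"method": "apply_moves", "body": {
  "rows": [
    {"xyz": [40,5,0],"turn": [0,0,0],"grip": 0.0},
    {"xyz": [80,12,0],"turn": [0,0,0],"grip": 0.0},
    {"xyz": [115,18,0],"turn": [0,0,0],"grip": 0.0},
    {"xyz": [143,22,5],"turn": [0,0,0],"grip": 0.0},
    {"xyz": [143,22,20],"turn": [0,0,0],"grip": 0.0},
    {"xyz": [143,22,40],"turn": [0,0,0],"grip": 0.0},
    {"xyz": [143,22,45],"turn": [0,0,0],"grip": 0.0},
    {"xyz": [143,22,45],"turn": [0,0,0],"grip": 0.0}
  ]
}}

```text
clock: 7.38
tcp_pos: [0.4614, -0.2389, 0.0282]
orientation: [-0.002, 0.004, 1.0, 0.002]
wrist_force: [-0.7, 0.4, -0.6]
finger_gap: 0.0062
grip_force: 78.4
```

```bash
cat >> meas.py <<'E'
def held(n='side',lo=.055,hi=.09,box=(.38,.56,-.42,-.2)):
    d=cam(n);P=cloud(d).reshape(-1,3);C=d['color'].reshape(-1,3)
    k=(P[:,2]>lo)&(P[:,2]<hi)&(P[:,0]>box[0])&(P[:,0]<box[1])&(P[:,1]>box[2])&(P[:,1]<box[3])&(C.min(1)>90)
    return P[k]
E
python3 -c "
from meas import *
s=env.get_state();print(s['tcp_pos'],s['wrist_force'],s['finger_gap'])
q=held('side',.056,.085,(.38,.56,-.29,-.2));print(q[q[:,0].argsort()].round(3)[::2].tolist())
q=held('top',.056,.085,(.38,.56,-.29,-.2));print(q[q[:,0].argsort()].round(3)[::2].tolist())
go(.463,-.2405,.010,89.5)"
```

```text
[ 0.46140355 -0.2389322   0.02816651] [-0.67512509  0.35525805 -0.64652435] 0.006220419583933225
[[0.398, -0.242, 0.066], [0.4, -0.24, 0.072], [0.404, -0.236, 0.065], [0.404, -0.244, 0.069], [0.407, -0.238, 0.069], [0.408, -0.243, 0.071], [0.412, -0.243, 0.074], [0.412, -0.24, 0.068], [0.415, -0.241, 0.068], [0.418, -0.242, 0.067], [0.421, -0.235, 0.07], [0.421, -0.243, 0.07], [0.425, -0.242, 0.073], [0.426, -0.238, 0.063], [0.428, -0.24, 0.063], [0.431, -0.243, 0.068], [0.433, -0.238, 0.068], [0.434, -0.244, 0.067], [0.435, -0.242, 0.073], [0.437, -0.243, 0.066], [0.44, -0.246, 0.074], [0.442, -0.24, 0.062], [0.444, -0.235, 0.07], [0.445, -0.241, 0.069], [0.448, -0.241, 0.065], [0.449, -0.24, 0.071], [0.45, -0.232, 0.081], [0.45, -0.246, 0.078], [0.45, -0.227, 0.067], [0.451, -0.229, 0.083], [0.451, -0.25, 0.073], [0.452, -0.248, 0.075], [0.453, -0.247, 0.081], [0.455, -0.248, 0.063], [0.472, -0.247, 0.072], [0.476, -0.246, 0.07], [0.479, -0.249, 0.074], [0.48, -0.237, 0.071], [0.483, -0.237, 0.07], [0.484, -0.244, 0.07], [0.487, -0.245, 0.069], [0.488, -0.242, 0.064], [0.491, -0.236, 0.071], [0.493, -0.24, 0.072], [0.495, -0.242, 0.066], [0.498, -0.242, 0.068], [0.498, -0.241, 0.064], [0.499, -0.248, 0.074], [0.501, -0.243, 0.064], [0.501, -0.251, 0.072], [0.502, -0.248, 0.067], [0.503, -0.224, 0.072], [0.503, -0.231, 0.072], [0.504, -0.252, 0.065], [0.504, -0.252, 0.068], [0.506, -0.241, 0.073], [0.506, -0.254, 0.069], [0.507, -0.238, 0.074], [0.508, -0.251, 0.073], [0.509, -0.248, 0.068]]
[[0.404, -0.242, 0.069], [0.404, -0.237, 0.071], [0.406, -0.242, 0.07], [0.407, -0.237, 0.073], [0.409, -0.242, 0.069], [0.409, -0.237, 0.072], [0.412, -0.242, 0.068], [0.412, -0.237, 0.073], [0.415, -0.24, 0.07], [0.418, -0.242, 0.067], [0.418, -0.237, 0.073], [0.42, -0.24, 0.072], [0.423, -0.243, 0.072], [0.423, -0.238, 0.075]]
xyz [0.3, -0.4, 20.1] turn [0.001, -0.001, -0.0]
```

Emit:
{"method": "apply_moves", "body": {
  "rows": [
    {"xyz": [-1,0,10],"turn": [0,0,0],"grip": 0.0},
    {"xyz": [-1,0,17],"turn": [0,0,0],"grip": 0.0},
    {"xyz": [-1,0,20],"turn": [0,0,0],"grip": 0.0},
    {"xyz": [-1,0,20],"turn": [0,0,0],"grip": 0.0}
  ]
}}

```text
clock: 7.82
tcp_pos: [0.4645, -0.2403, 0.0101]
orientation: [-0.0, 0.005, 1.0, -0.0]
wrist_force: [0.5, -0.2, 0.8]
finger_gap: 0.006
grip_force: 79.2
```

Emit:
{"method": "apply_moves", "body": {
  "rows": [
    {"xyz": [0,0,0],"turn": [0,0,0],"grip": 0.2},
    {"xyz": [0,0,0],"turn": [0,0,0],"grip": 0.25},
    {"xyz": [0,0,0],"turn": [0,0,0],"grip": 0.28},
    {"xyz": [0,0,0],"turn": [0,0,0],"grip": 0.28},
    {"xyz": [0,0,-40],"turn": [0,0,0],"grip": 0.3},
    {"xyz": [0,0,-80],"turn": [0,0,0],"grip": 0.45},
    {"xyz": [-40,-20,-80],"turn": [0,0,0],"grip": 0.45},
    {"xyz": [-80,-40,-80],"turn": [0,0,0],"grip": 0.45},
    {"xyz": [-120,-60,-80],"turn": [0,0,0],"grip": 0.45},
    {"xyz": [-137,-90,-80],"turn": [0,0,0],"grip": 0.45},
    {"xyz": [-137,-90,-80],"turn": [0,0,0],"grip": 0.45}
  ]
}}

```text
clock: 8.73
tcp_pos: [0.6049, -0.3371, 0.0878]
orientation: [0.001, 0.006, 1.0, -0.001]
wrist_force: [0.4, -1.1, -0.6]
finger_gap: 0.0384
grip_force: 0.0
```

```bash
python3 -c "
from meas import *
s=env.get_state();print(s['tcp_pos'],s['wrist_force'],s['finger_gap'])
for n in('side','top'):
  q=held(n,.046,.075,(.38,.56,-.256,-.222)); f=q[q[:,0]<.418];m=q[(q[:,0]>.43)&(q[:,0]<.48)];b=q[q[:,0]>.497]
  print(n,len(q),np.percentile(q[:,0],[0,1,99,100]).round(3),m.mean(0).round(4),f.mean(0).round(4),b.mean(0).round(4))
d=cam('side');print(*bolts(d,(235,180,330,245)),sep='\n')
"
```

```text
[ 0.60494505 -0.33711051  0.08782891] [ 0.41302044 -1.10299356 -0.6148309 ] 0.03839852384406601
side 131 [0.402 0.403 0.51  0.511] [ 0.4552 -0.2432  0.0516] [ 0.4098 -0.243   0.0513] [ 0.5049 -0.2447  0.0533]
top 91 [0.406 0.406 0.461 0.463] [ 0.4448 -0.2395  0.0516] [ 0.4116 -0.239   0.0513] [nan nan nan]
<string>:6: RuntimeWarning: Mean of empty slice.
  ret = um.true_divide(
```

```bash
cat >> meas.py <<'E'
def bolt_in(d,box,thr=120,dz=None):
    """largest light neutral component inside a world box (x0,x1,y0,y1), fitted as T-bolt"""
    K=[]; P=cloud(d); c=d["color"].astype(int)
    m=(c.min(2)>thr)&(c[...,2]-c[...,0]<18)&(P[...,0]>box[0])&(P[...,0]<box[1])&(P[...,1]>box[2])&(P[...,1]<box[3])&(abs(P[...,2])<.03)
    n,l,st,_=cv2.connectedComponentsWithStats(m.astype(np.uint8),connectivity=8)
    if n<2: return None
    i=1+st[1:,4].argmax(); v,u=np.nonzero(l==i)
    Q=np.array([world(d,a,e,.009)[:2] for a,e in zip(u,v)])
    vx,vy,_,_=cv2.fitLine((Q*1000).astype(np.float32),cv2.DIST_HUBER,0,.01,.01).ravel(); ax=np.array([vx,vy])
    nn=np.array([-vy,vx]); s=Q@ax; w=Q@nn
    e=lambda k: np.ptp(w[k])
    if e(s>s.max()-.015)<e(s<s.min()+.015): ax=-ax; nn=-nn; s=-s; w=-w
    k=s<s.max()-.02; a,b=np.polyfit(s[k],w[k],1)
    ang=np.degrees(np.arctan2(ax[1],ax[0])+np.arctan(a)); c0=(s.max()+s.min())/2
    return len(u),(c0*ax+(a*c0+b)*nn).round(4).tolist(),round(float(ang),1),round(float(np.ptp(s)),4)
E
cat > look.py <<'E'
from meas import *
import sys
for n in ('side','top'):
    d=cam(n)
    for nm,b in dict(b1=(.52,.68,-.36,-.295),b2=(.51,.67,-.425,-.365),b3=(.46,.62,-.56,-.42)).items():
        for t in (115,125): print(n,nm,t,bolt_in(d,b,t))
E
python3 look.py
```

```text
side b1 115 (187, [0.5839, -0.3348], -170.1, 0.1432)
side b1 125 (90, [0.5267, -0.3396], -74.1, 0.0714)
side b2 115 (253, [0.5729, -0.3921], -177.5, 0.1401)
side b2 125 (210, [0.5715, -0.3917], -176.9, 0.138)
side b3 115 (188, [0.5176, -0.461], 140.3, 0.1235)
side b3 125 (103, [0.4833, -0.439], -161.8, 0.071)
top b1 115 (160, [0.5598, -0.332], -167.3, 0.0797)
top b1 125 (132, [0.5599, -0.3336], -164.9, 0.0797)
top b2 115 (210, [0.5634, -0.3889], 183.0, 0.1045)
top b2 125 (185, [0.5618, -0.3884], 181.5, 0.1017)
top b3 115 (201, [0.5211, -0.461], 141.0, 0.1374)
top b3 125 (146, [0.5107, -0.4504], 140.8, 0.107)
```

```bash
python3 -c "
from meas import *
d=dict(np.load('top0.npz'));c=d['color']
f=lambda u,v:(int(round(209.6+u/5.6)),int(round(154.6+v/5)))
for n,p in dict(b1=(282,130),b2=(400,140),b2b=(393,230),b0=(165,150),b3=(545,255),paper=(350,260),paper2=(440,290),paper3=(250,285),bench=(340,120)).items():
  u,v=f(*p); print(n,c[v,u-1:u+2].tolist())
d=cam('side');c=d['color']
for n,p in dict(b1=[.585,-.3295,.01],b2=[.575,-.39,.01],b3=[.53,-.47,.01],paper=[.53,-.36,0],paper2=[.49,-.4,0]).items():
  u,v=proj(d,p).round().astype(int); print('side',n,c[v-1:v+2,u].tolist())
"
```

```text
b1 [[166, 167, 173], [158, 158, 164], [127, 126, 130]]
b2 [[169, 170, 176], [149, 149, 155], [116, 116, 119]]
b2b [[155, 157, 162], [146, 149, 154], [154, 165, 170]]
b0 [[162, 161, 167], [166, 165, 172], [143, 141, 148]]
b3 [[163, 163, 169], [151, 152, 156], [127, 127, 132]]
paper [[171, 183, 189], [172, 183, 189], [170, 183, 187]]
paper2 [[168, 181, 187], [170, 183, 189], [169, 184, 189]]
paper3 [[166, 177, 182], [169, 180, 185], [169, 183, 186]]
bench [[115, 116, 116], [114, 114, 113], [115, 116, 116]]
side b1 [[137, 135, 139], [134, 132, 136], [117, 114, 119]]
side b2 [[133, 130, 134], [135, 131, 136], [124, 121, 125]]
side b3 [[106, 98, 98], [146, 142, 146], [142, 139, 144]]
side paper [[154, 160, 165], [153, 160, 165], [152, 159, 164]]
side paper2 [[154, 161, 165], [154, 161, 166], [152, 160, 164]]
```

```bash
sed -i 's/(c\[...,2\]-c\[...,0\]<18)/(c[...,1]-c[...,0]<5)/; s/for t in (115,125)/for t in (120,126)/' meas.py look.py; python3 look.py
```

```text
side b1 120 (76, [0.5979, -0.3277], -1.8, 0.1113)
side b1 126 (44, [0.6126, -0.328], -2.6, 0.0819)
side b2 120 (80, [0.5846, -0.3897], -4.4, 0.1142)
side b2 126 (66, [0.5836, -0.3891], -4.9, 0.1121)
side b3 120 (93, [0.5249, -0.4656], 135.7, 0.1019)
side b3 126 (36, [0.5292, -0.4689], 138.8, 0.0513)
top b1 120 (65, [0.5714, -0.3248], -2.0, 0.0552)
top b1 126 (50, [0.5714, -0.325], -4.6, 0.0554)
top b2 120 (82, [0.5742, -0.3881], -1.9, 0.0829)
top b2 126 (73, [0.5727, -0.3879], -2.0, 0.0799)
top b3 120 (89, [0.5236, -0.4625], 138.6, 0.0847)
top b3 126 (76, [0.5213, -0.4604], 138.3, 0.0785)
```

```bash
python3 -c "
from h import *
go(.604,-.3288,-.030,87.5)"
```

```text
xyz [-4.1, 2.0, 121.3] turn [-0.0, 0.0, 0.034]
```

Emit:
{"method": "apply_moves", "body": {
  "rows": [
    {"xyz": [-4,2,20],"turn": [0,0,0.034],"grip": 0.4},
    {"xyz": [-4,2,60],"turn": [0,0,0.034],"grip": 0.4},
    {"xyz": [-4,2,95],"turn": [0,0,0.034],"grip": 0.4},
    {"xyz": [-4,2,115],"turn": [0,0,0.034],"grip": 0.4},
    {"xyz": [-4,2,121],"turn": [0,0,0.034],"grip": 0.4},
    {"xyz": [-4,2,121],"turn": [0,0,0.034],"grip": 0.4},
    {"xyz": [-4,2,121],"turn": [0,0,0.034],"grip": 0.0},
    {"xyz": [-4,2,121],"turn": [0,0,0.034],"grip": 0.0},
    {"xyz": [-4,2,121],"turn": [0,0,0.034],"grip": 0.0},
    {"xyz": [-4,2,121],"turn": [0,0,0.034],"grip": 0.0},
    {"xyz": [-4,2,121],"turn": [0,0,0.034],"grip": 0.0}
  ],
  "force": 80
}}

```text
clock: 10.05
tcp_pos: [0.6054, -0.3301, -0.0287]
orientation: [0.001, 0.022, 1.0, -0.001]
wrist_force: [-1.2, 1.5, 6.4]
finger_gap: 0.0061
grip_force: 78.8
```

```bash
python3 -c "
from h import *
go(.604,-.3288,.07,89.5);go(.4645,-.2765,.07,89.5);go(.4645,-.2765,.03,89.5)"
```

```text
xyz [1.2, 1.2, -98.8] turn [-0.001, 0.002, -0.035]
xyz [142.8, 47.3, -99.1] turn [-0.001, 0.002, -0.035]
xyz [142.9, 47.4, -59.1] turn [-0.001, 0.002, -0.035]
```

Emit:
{"method": "apply_moves", "body": {
  "rows": [
    {"xyz": [0,0,-30],"turn": [0,0,-0.02],"grip": 0.0},
    {"xyz": [0,0,-70],"turn": [0,0,-0.035],"grip": 0.0},
    {"xyz": [0,0,-100],"turn": [0,0,-0.035],"grip": 0.0},
    {"xyz": [30,10,-100],"turn": [0,0,-0.035],"grip": 0.0},
    {"xyz": [68,24,-100],"turn": [0,0,-0.035],"grip": 0.0},
    {"xyz": [105,38,-100],"turn": [0,0,-0.035],"grip": 0.0},
    {"xyz": [143,47,-100],"turn": [0,0,-0.035],"grip": 0.0},
    {"xyz": [143,47,-80],"turn": [0,0,-0.035],"grip": 0.0},
    {"xyz": [143,47,-65],"turn": [0,0,-0.035],"grip": 0.0},
    {"xyz": [143,47,-60],"turn": [0,0,-0.035],"grip": 0.0},
    {"xyz": [143,47,-60],"turn": [0,0,-0.035],"grip": 0.0},
    {"xyz": [143,47,-60],"turn": [0,0,-0.035],"grip": 0.0}
  ]
}}

```text
clock: 11.05
tcp_pos: [0.4641, -0.2767, 0.0296]
orientation: [0.0, 0.004, 1.0, -0.0]
wrist_force: [-0.4, 0.4, -0.6]
finger_gap: 0.0061
grip_force: 78.6
```

```bash
cat > chk.py <<'E'
from meas import *
import sys
lo,hi,y=map(float,sys.argv[1:4]); s=env.get_state();print(s['tcp_pos'],s['wrist_force'],s['finger_gap'])
q=held('side',lo,hi,(.38,.56,y-.016,y+.016)); q=q[(abs(q[:,0]-.462)>.018)]
print(len(q),np.percentile(q[:,0],[0,2,98,100]).round(3))
for a,b in((.4,.43),(.43,.445),(.48,.497),(.499,.53)):
    m=q[(q[:,0]>a)&(q[:,0]<b)]
    if len(m): print(a,np.median(m,0).round(4))
E
python3 chk.py .056 .085 -.2765; python3 -c "
from h import *
go(.4645,-.2765,.0135,89.5)"
```

```text
[ 0.46405357 -0.27669847  0.02964407] [-0.40686033  0.37388655 -0.59138047] 0.006124817489647257
97 [0.398 0.4   0.508 0.509]
0.4 [ 0.4146 -0.2779  0.0669]
0.43 [ 0.4375 -0.2792  0.0661]
0.48 [ 0.4878 -0.2807  0.0682]
0.499 [ 0.5032 -0.2805  0.0702]
xyz [0.0, 0.5, 16.5] turn [-0.001, 0.001, 0.0]
```

Emit:
{"method": "apply_moves", "body": {
  "rows": [
    {"xyz": [-2.5,0,8],"turn": [0,0,0],"grip": 0.0},
    {"xyz": [-2.5,0,14],"turn": [0,0,0],"grip": 0.0},
    {"xyz": [-2.5,0,16.5],"turn": [0,0,0],"grip": 0.0},
    {"xyz": [-2.5,0,16.5],"turn": [0,0,0],"grip": 0.0},
    {"xyz": [-2.5,0,16.5],"turn": [0,0,0],"grip": 0.2},
    {"xyz": [-2.5,0,16.5],"turn": [0,0,0],"grip": 0.25},
    {"xyz": [-2.5,0,16.5],"turn": [0,0,0],"grip": 0.25},
    {"xyz": [-2.5,0,16.5],"turn": [0,0,0],"grip": 0.25},
    {"xyz": [-2.5,0,-20],"turn": [0,0,0],"grip": 0.25},
    {"xyz": [-2.5,0,-55],"turn": [0,0,0],"grip": 0.4},
    {"xyz": [-30,-25,-60],"turn": [0,0,0.05],"grip": 0.4},
    {"xyz": [-60,-50,-60],"turn": [0,0,0.08],"grip": 0.4}
  ]
}}

```text
clock: 12.1
tcp_pos: [0.5246, -0.328, 0.0937]
orientation: [0.002, 0.045, 0.999, -0.002]
wrist_force: [1.4, -0.0, 0.1]
finger_gap: 0.0343
grip_force: 0.0
```

```bash
python3 chk.py .046 .075 -.2765; python3 chk.py .046 .075 -.2405; python3 look.py | grep 120; python3 -c "
from h import *
go(.591,-.3905,.07,85.5)"
```

```text
[ 0.52459531 -0.32796886  0.09372355] [ 1.36178536 -0.02669305  0.07721834] 0.03434683133977156
107 [0.4   0.403 0.509 0.511]
0.4 [ 0.4208 -0.2784  0.0512]
0.43 [ 0.4383 -0.2786  0.0522]
0.48 [ 0.4879 -0.278   0.0511]
0.499 [ 0.5053 -0.2814  0.0536]
[ 0.53084127 -0.33423762  0.09047454] [ 7.73378845 -6.80399736 -0.02937845] 0.034204477541746665
98 [0.403 0.405 0.51  0.511]
0.4 [ 0.42   -0.2428  0.0515]
0.43 [ 0.4383 -0.2429  0.0509]
0.48 [ 0.487  -0.2431  0.0508]
0.499 [ 0.5055 -0.2445  0.0547]
xyz [-71.4, -55.6, 18.4] turn [-0.0, 0.0, -0.011]Traceback (most recent call last):
  File "look.py", line 6, in <module>
    for t in (120,126): print(n,nm,t,bolt_in(d,b,t))
                                     ~~~~~~~^^^^^^^
  File "meas.py", line 40, in bolt_in
    k=s<s.max()-.02; a,b=np.polyfit(s[k],w[k],1)
                         ~~~~~~~~~~^^^^^^^^^^^^^
    raise TypeError("expected non-empty vector for x")
TypeError: expected non-empty vector for x
```

```bash
sed -i 's/b1=(.52,.68,-.36,-.295),//' look.py; python3 look.py | grep -E "120" ; python3 -c "
from h import *
s=env.get_state();print(s['tcp_pos'],s['wrist_force'])
go(.591,-.3905,.07,85.5)"
```

```text
side b2 120 (88, [0.5835, -0.3896], -4.6, 0.1161)
side b3 120 (86, [0.5418, -0.4809], -41.3, 0.0769)
[ 0.52226403 -0.32626845  0.08819258] [-0.38008458  0.91765086 -0.30268222]
xyz [-74.2, -57.9, 17.9] turn [0.002, -0.002, -0.01]Traceback (most recent call last):
  File "look.py", line 6, in <module>
    for t in (120,126): print(n,nm,t,bolt_in(d,b,t))
                                     ~~~~~~~^^^^^^^
  File "meas.py", line 40, in bolt_in
    k=s<s.max()-.02; a,b=np.polyfit(s[k],w[k],1)
                         ~~~~~~~~~~^^^^^^^^^^^^^
    raise TypeError("expected non-empty vector for x")
TypeError: expected non-empty vector for x
```

Emit:
{"method": "apply_moves", "body": {
  "rows": [
    {"xyz": [-40,-30,10],"turn": [0,0,-0.01],"grip": 0.4},
    {"xyz": [-74,-58,18],"turn": [0,0,-0.01],"grip": 0.4},
    {"xyz": [-74,-58,30],"turn": [0,0,-0.01],"grip": 0.4},
    {"xyz": [-74,-58,65],"turn": [0,0,-0.01],"grip": 0.4},
    {"xyz": [-74,-58,100],"turn": [0,0,-0.01],"grip": 0.4},
    {"xyz": [-74,-58,118],"turn": [0,0,-0.01],"grip": 0.4},
    {"xyz": [-74,-58,118],"turn": [0,0,-0.01],"grip": 0.4},
    {"xyz": [-74,-58,118],"turn": [0,0,-0.01],"grip": 0.0},
    {"xyz": [-74,-58,118],"turn": [0,0,-0.01],"grip": 0.0},
    {"xyz": [-74,-58,118],"turn": [0,0,-0.01],"grip": 0.0},
    {"xyz": [-74,-58,118],"turn": [0,0,-0.01],"grip": 0.0},
    {"xyz": [-74,-58,118],"turn": [0,0,-0.01],"grip": 0.0}
  ],
  "force": 80
}}

```text
clock: 13.35
tcp_pos: [0.5916, -0.391, -0.0282]
orientation: [-0.0, 0.039, 0.999, 0.0]
wrist_force: [-1.3, 0.7, 1.7]
finger_gap: 0.006
grip_force: 78.6
```

```bash
python3 -c "
from h import *
go(.465,-.3125,.07,89.5);go(.465,-.3125,.03,89.5)"
```

```text
xyz [132.4, 68.3, -98.2] turn [0.0, -0.0, -0.07]
xyz [132.4, 68.3, -58.2] turn [0.0, -0.0, -0.07]
```

Emit:
{"method": "apply_moves", "body": {
  "rows": [
    {"xyz": [0,0,-30],"turn": [0,0,-0.035],"grip": 0.0},
    {"xyz": [0,0,-70],"turn": [0,0,-0.07],"grip": 0.0},
    {"xyz": [0,0,-100],"turn": [0,0,-0.07],"grip": 0.0},
    {"xyz": [30,15,-100],"turn": [0,0,-0.07],"grip": 0.0},
    {"xyz": [65,33,-100],"turn": [0,0,-0.07],"grip": 0.0},
    {"xyz": [100,51,-100],"turn": [0,0,-0.07],"grip": 0.0},
    {"xyz": [132,68,-100],"turn": [0,0,-0.07],"grip": 0.0},
    {"xyz": [132,68,-80],"turn": [0,0,-0.07],"grip": 0.0},
    {"xyz": [132,68,-65],"turn": [0,0,-0.07],"grip": 0.0},
    {"xyz": [132,68,-60],"turn": [0,0,-0.07],"grip": 0.0},
    {"xyz": [132,68,-60],"turn": [0,0,-0.07],"grip": 0.0},
    {"xyz": [132,68,-60],"turn": [0,0,-0.07],"grip": 0.0}
  ]
}}

```text
clock: 14.35
tcp_pos: [0.4658, -0.3133, 0.0316]
orientation: [-0.0, 0.004, 1.0, 0.0]
wrist_force: [-0.2, -0.2, -0.4]
finger_gap: 0.0055
grip_force: 78.9
```

```bash
python3 chk.py .056 .085 -.3125; python3 -c "
from h import *
go(.4645,-.3125,.0135,89.5)"
```

```text
[ 0.46579463 -0.31334479  0.03155656] [-0.17836071 -0.15729224 -0.3718249 ] 0.005509362143486561
89 [0.402 0.404 0.51  0.511]
0.4 [ 0.4148 -0.3151  0.068 ]
0.43 [ 0.4364 -0.3149  0.0683]
0.48 [ 0.4896 -0.3171  0.0703]
0.499 [ 0.5055 -0.3152  0.0712]
xyz [1.8, 1.2, 18.4] turn [-0.001, 0.001, 0.0]
```

Emit:
{"method": "apply_moves", "body": {
  "rows": [
    {"xyz": [0,0,8],"turn": [0,0,0],"grip": 0.0},
    {"xyz": [0,0.5,14],"turn": [0,0,0],"grip": 0.0},
    {"xyz": [0,0.5,17],"turn": [0,0,0],"grip": 0.0},
    {"xyz": [0,0.5,17],"turn": [0,0,0],"grip": 0.0},
    {"xyz": [0,0.5,17],"turn": [0,0,0],"grip": 0.2},
    {"xyz": [0,0.5,17],"turn": [0,0,0],"grip": 0.25},
    {"xyz": [0,0.5,17],"turn": [0,0,0],"grip": 0.25},
    {"xyz": [0,0.5,17],"turn": [0,0,0],"grip": 0.25},
    {"xyz": [0,0.5,-20],"turn": [0,0,0],"grip": 0.25},
    {"xyz": [0,0.5,-55],"turn": [0,0,0],"grip": 0.4},
    {"xyz": [-20,-20,-70],"turn": [0,0,0.1],"grip": 0.4},
    {"xyz": [-40,-40,-70],"turn": [0,0,0.2],"grip": 0.4}
  ]
}}

```text
clock: 15.4
tcp_pos: [0.5074, -0.3552, 0.1069]
orientation: [0.003, 0.106, 0.994, -0.002]
wrist_force: [1.2, -1.7, 0.5]
finger_gap: 0.034
grip_force: 0.0
```

```bash
python3 chk.py .046 .075 -.3125; cat > look3.py <<'E'
from meas import *
for n in ('side','top'):
    d=cam(n)
    for t in (114,117,120):
        try: print(n,t,bolt_in(d,(.44,.66,-.6,-.4),t))
        except Exception as e: print(n,t,e)
E
python3 look3.py;  python3 -c "
from h import *
s=env.get_state();print(s['tcp_pos'],s['wrist_force'])
go(.537,-.477,.07,49)"
```

```text
[ 0.50738917 -0.35517583  0.10693301] [ 1.15959821 -1.65795005  0.48019963] 0.03401539978034342
113 [0.401 0.404 0.51  0.511]
0.4 [ 0.4185 -0.3141  0.0516]
0.43 [ 0.4376 -0.314   0.0514]
0.48 [ 0.4883 -0.315   0.0517]
0.499 [ 0.506  -0.3161  0.0517]
side 114 (145, [0.5287, -0.4639], 135.5, 0.1187)
side 117 (142, [0.5288, -0.4639], 135.4, 0.1186)
side 120 (134, [0.5293, -0.4636], 134.5, 0.1183)
top 114 (76, [0.5291, -0.4715], 137.4, 0.1126)
top 117 (55, [0.5391, -0.4795], -41.0, 0.087)
top 120 (50, [0.5389, -0.4794], -41.3, 0.0866)
[ 0.50630059 -0.35485613  0.10133973] [ 0.16207114  0.95159923 -1.19782772]
xyz [-55.3, -113.1, 31.5] turn [-0.0, 0.001, 0.507]
```

Emit:
{"method": "apply_moves", "body": {
  "rows": [
    {"xyz": [-15,-30,5],"turn": [0,0,0.11],"grip": 0.4},
    {"xyz": [-30,-60,10],"turn": [0,0,0.22],"grip": 0.4},
    {"xyz": [-45,-90,20],"turn": [0,0,0.34],"grip": 0.4},
    {"xyz": [-55,-113,30],"turn": [0,0,0.45],"grip": 0.4},
    {"xyz": [-55,-113,32],"turn": [0,0,0.507],"grip": 0.4},
    {"xyz": [-55,-113,50],"turn": [0,0,0.507],"grip": 0.4},
    {"xyz": [-55,-113,85],"turn": [0,0,0.507],"grip": 0.4},
    {"xyz": [-55,-113,115],"turn": [0,0,0.507],"grip": 0.4},
    {"xyz": [-55,-113,131],"turn": [0,0,0.507],"grip": 0.4},
    {"xyz": [-55,-113,131],"turn": [0,0,0.507],"grip": 0.4},
    {"xyz": [-55,-113,131],"turn": [0,0,0.507],"grip": 0.3}
  ]
}}

```text
clock: 16.47
tcp_pos: [0.5341, -0.4736, -0.0309]
orientation: [-0.002, 0.35, 0.937, 0.001]
wrist_force: [-0.2, -0.7, -0.4]
finger_gap: 0.026
grip_force: 0.0
```

Emit:
{"method": "apply_moves", "body": {
  "rows": [
    {"xyz": [0,0,0],"turn": [0,0,0],"grip": 0.0},
    {"xyz": [0,0,0],"turn": [0,0,0],"grip": 0.0},
    {"xyz": [0,0,0],"turn": [0,0,0],"grip": 0.0},
    {"xyz": [0,0,0],"turn": [0,0,0],"grip": 0.0},
    {"xyz": [0,0,0],"turn": [0,0,0],"grip": 0.0}
  ],
  "force": 80
}}

```text
clock: 16.88
tcp_pos: [0.5355, -0.4752, -0.0298]
orientation: [-0.0, 0.35, 0.937, 0.0]
wrist_force: [0.6, 0.0, -0.1]
finger_gap: 0.0061
grip_force: 78.4
```

```bash
python3 -c "
from h import *
go(.537,-.43,.07,89.5);go(.465,-.3485,.07,89.5);go(.465,-.3485,.03,89.5)"
```

```text
xyz [28.5, 35.2, -99.8] turn [0.0, -0.0, -0.707]
xyz [136.4, 49.4, -99.8] turn [0.0, -0.0, -0.707]
xyz [136.3, 49.4, -59.8] turn [0.0, -0.0, -0.707]
```

Emit:
{"method": "apply_moves", "body": {
  "rows": [
    {"xyz": [0,0,-30],"turn": [0,0,0],"grip": 0.0},
    {"xyz": [0,0,-65],"turn": [0,0,-0.1],"grip": 0.0},
    {"xyz": [0,0,-100],"turn": [0,0,-0.2],"grip": 0.0},
    {"xyz": [20,10,-105],"turn": [0,0,-0.31],"grip": 0.0},
    {"xyz": [45,20,-105],"turn": [0,0,-0.42],"grip": 0.0},
    {"xyz": [70,30,-105],"turn": [0,0,-0.53],"grip": 0.0},
    {"xyz": [105,40,-105],"turn": [0,0,-0.64],"grip": 0.0},
    {"xyz": [136,49,-100],"turn": [0,0,-0.707],"grip": 0.0},
    {"xyz": [136,49,-80],"turn": [0,0,-0.707],"grip": 0.0},
    {"xyz": [136,49,-64],"turn": [0,0,-0.707],"grip": 0.0},
    {"xyz": [136,49,-60],"turn": [0,0,-0.707],"grip": 0.0},
    {"xyz": [136,49,-60],"turn": [0,0,-0.707],"grip": 0.0}
  ]
}}

```text
clock: 17.88
tcp_pos: [0.4643, -0.3484, 0.0292]
orientation: [-0.001, 0.004, 1.0, 0.001]
wrist_force: [-1.1, -0.0, -1.1]
finger_gap: 0.0066
grip_force: 78.7
```

```bash
python3 chk.py .056 .085 -.3485; python3 -c "
from h import *
go(.4645,-.3485,.0135,89.5)"
```

```text
[ 0.46426627 -0.34835898  0.02923775] [-1.08721242 -0.04941845 -1.11343221] 0.006560251977489418
98 [0.402 0.403 0.509 0.51 ]
0.4 [ 0.4155 -0.3513  0.0684]
0.43 [ 0.4366 -0.3523  0.0688]
0.48 [ 0.4901 -0.3518  0.0696]
0.499 [ 0.5052 -0.3536  0.072 ]
xyz [0.5, 0.6, 16.7] turn [0.001, -0.001, -0.0]
```

Emit:
{"method": "apply_moves", "body": {
  "rows": [
    {"xyz": [-0.5,0,8],"turn": [0,0,0],"grip": 0.0},
    {"xyz": [-0.5,0,13],"turn": [0,0,0],"grip": 0.0},
    {"xyz": [-0.5,0,16],"turn": [0,0,0],"grip": 0.0},
    {"xyz": [-0.5,0,16],"turn": [0,0,0],"grip": 0.0},
    {"xyz": [-0.5,0,16],"turn": [0,0,0],"grip": 0.2},
    {"xyz": [-0.5,0,16],"turn": [0,0,0],"grip": 0.25},
    {"xyz": [-0.5,0,16],"turn": [0,0,0],"grip": 0.25},
    {"xyz": [-0.5,0,16],"turn": [0,0,0],"grip": 0.25},
    {"xyz": [-0.5,0,-20],"turn": [0,0,0],"grip": 0.25},
    {"xyz": [-0.5,0,-60],"turn": [0,0,0],"grip": 0.25},
    {"xyz": [-0.5,0,-80],"turn": [0,0,0],"grip": 0.4},
    {"xyz": [-0.5,30,-80],"turn": [0,0,0],"grip": 0.4}
  ]
}}

```text
clock: 18.93
tcp_pos: [0.4696, -0.3262, 0.1165]
orientation: [0.005, 0.006, 1.0, -0.005]
wrist_force: [1.1, -0.3, 0.0]
finger_gap: 0.034
grip_force: 0.0
```

```bash
for y in -.3485 -.3125 -.2765 -.2405; do python3 chk.py .046 .075 $y; done; cat > valve.py <<'E'
from meas import *
# black sleeve: dark pixels, raycast to z=57mm top; valve axis nominal
A=np.array([.456,-.3985])
for n in('top','side'):
    d=cam(n);P=cloud(d);c=d['color']
    m=(c.max(2)<75)&(P[...,2]>.03)&(P[...,2]<.07)&(np.hypot(P[...,0]-A[0],P[...,1]-A[1])<.085)
    k,l,st,_=cv2.connectedComponentsWithStats(m.astype(np.uint8),connectivity=8)
    if k<2: print(n,'none'); continue
    i=1+st[1:,4].argmax(); v,u=np.nonzero(l==i)
    Q=np.array([world(d,a,b,.057 if n=='top' else .052)[:2] for a,b in zip(u,v)]); mu=Q.mean(0); ax=np.linalg.svd(Q-mu)[2][0]
    if ax@(A-mu)<0: ax=-ax
    q=A-mu; print(n,len(u),'centre',mu.round(4),'axis angle',round(float(np.degrees(np.arctan2(ax[1],ax[0]))),1),'from centre',round(float(np.degrees(np.arctan2(q[1],q[0]))),1),'r',round(float(np.hypot(*q)),4))
E
python3 valve.py
```

```text
[ 0.46960558 -0.3261718   0.11650399] [ 1.07583229 -0.25085097  0.01714792] 0.034027233630246
122 [0.403 0.404 0.511 0.513]
0.4 [ 0.4206 -0.3501  0.0513]
0.43 [ 0.4384 -0.3495  0.0524]
0.48 [ 0.4871 -0.3514  0.0516]
0.499 [ 0.5063 -0.353   0.0529]
[ 0.4672318  -0.31669237  0.11379444] [-3.21319099  5.87062927 -1.09909609] 0.034196713517842946
112 [0.403 0.404 0.51  0.512]
0.4 [ 0.4192 -0.3139  0.0515]
0.43 [ 0.4365 -0.3139  0.0519]
0.48 [ 0.4871 -0.316   0.0511]
0.499 [ 0.5048 -0.3168  0.0541]
[ 0.46622653 -0.31707485  0.11217485] [-0.10649371  0.78802716 -0.6574583 ] 0.033845494250975265
109 [0.401 0.404 0.509 0.511]
0.4 [ 0.4198 -0.2788  0.0515]
0.43 [ 0.4366 -0.2798  0.0519]
0.48 [ 0.4878 -0.2791  0.051 ]
0.499 [ 0.5054 -0.2802  0.0531]
[ 0.46599932 -0.31809185  0.11127535] [ 0.06386914 -1.05027853  0.23507029] 0.0340178379840132
92 [0.401 0.404 0.509 0.51 ]
0.4 [ 0.4189 -0.2439  0.0519]
0.43 [ 0.4375 -0.2458  0.0524]
0.48 [ 0.4877 -0.2429  0.0515]
0.499 [ 0.5056 -0.245   0.0549]
top 38 centre [ 0.4092 -0.4096] axis angle 10.9 from centre 13.3 r 0.0481
side 53 centre [ 0.4134 -0.4119] axis angle 21.0 from centre 17.4 r 0.0447
```

```bash
python3 -c "
from h import *
go(.4077,-.4114,.07,105);go(.4077,-.4114,.003,105)"
```

```text
xyz [57.3, -92.5, 40.0] turn [0.0, -0.0, -0.271]
xyz [57.2, -92.5, 107.0] turn [0.0, -0.0, -0.271]
```

Emit:
{"method": "apply_moves", "body": {
  "rows": [
    {"xyz": [20,-35,0],"turn": [0,0,-0.1],"grip": 0.4},
    {"xyz": [40,-70,0],"turn": [0,0,-0.2],"grip": 0.4},
    {"xyz": [57,-92,10],"turn": [0,0,-0.27],"grip": 0.4},
    {"xyz": [57,-92,40],"turn": [0,0,-0.27],"grip": 0.4},
    {"xyz": [57,-92,65],"turn": [0,0,-0.27],"grip": 0.4},
    {"xyz": [57,-92,90],"turn": [0,0,-0.27],"grip": 0.4},
    {"xyz": [57,-92,107],"turn": [0,0,-0.27],"grip": 0.4},
    {"xyz": [57,-92,107],"turn": [0,0,-0.27],"grip": 0.0},
    {"xyz": [57,-92,107],"turn": [0,0,-0.27],"grip": 0.0},
    {"xyz": [57,-92,107],"turn": [0,0,-0.27],"grip": 0.0},
    {"xyz": [57,-92,107],"turn": [0,0,-0.27],"grip": 0.0},
    {"xyz": [57,-92,107],"turn": [0,0,-0.27],"grip": 0.0}
  ],
  "force": 30
}}

```text
clock: 20.23
tcp_pos: [0.4072, -0.4107, 0.0022]
orientation: [-0.001, -0.13, 0.992, 0.0]
wrist_force: [-0.6, -5.6, -21.4]
finger_gap: 0.0102
grip_force: 31.1
```

```bash
python3 -c "
from h import *
s=env.get_state();print(s['tcp_pos'],s['wrist_force'],s['ft_torque'],s['finger_gap'],s['joint_pos'].round(2))
A=np.array([.456,-.3985])
for a in (20,28,36,44.5): p=A-.05*np.array([np.cos(np.radians(a)),np.sin(np.radians(a))]); go(*p,.003,90+a)"
```

```text
[ 0.40724209 -0.41074352  0.00224387] [ -0.55111266  -5.62592417 -21.42351322] [-1.06329719  0.07819135 -0.18050882] 0.010210754186852529 [-0.93  0.45 -0.26  0.86 -0.   -1.19]
xyz [-0.5, -5.1, -0.8] turn [0.001, -0.002, -0.089]
xyz [-1.6, -12.0, -0.8] turn [0.001, -0.001, -0.228]
xyz [-3.6, -18.7, -0.8] turn [0.001, -0.001, -0.368]
xyz [-6.8, -25.4, -0.8] turn [0.001, -0.001, -0.516]
```

Emit:
{"method": "apply_moves", "body": {
  "rows": [
    {"xyz": [-0.2,-2.5,0.5],"turn": [0,0,-0.045],"grip": 0.0},
    {"xyz": [-0.5,-5.1,0.5],"turn": [0,0,-0.089],"grip": 0.0},
    {"xyz": [-1,-8.5,0.5],"turn": [0,0,-0.158],"grip": 0.0},
    {"xyz": [-1.6,-12,0.5],"turn": [0,0,-0.228],"grip": 0.0},
    {"xyz": [-2.5,-15.4,0.5],"turn": [0,0,-0.298],"grip": 0.0},
    {"xyz": [-3.6,-18.7,0.5],"turn": [0,0,-0.368],"grip": 0.0},
    {"xyz": [-5.1,-22.1,0.5],"turn": [0,0,-0.442],"grip": 0.0},
    {"xyz": [-6.8,-25.4,0.5],"turn": [0,0,-0.516],"grip": 0.0},
    {"xyz": [-6.8,-25.4,0.5],"turn": [0,0,-0.516],"grip": 0.0},
    {"xyz": [-6.8,-25.4,0.5],"turn": [0,0,-0.516],"grip": 0.0},
    {"xyz": [-6.8,-25.4,0.5],"turn": [0,0,-0.516],"grip": 0.0}
  ]
}}

```text
clock: 21.15
tcp_pos: [0.4202, -0.434, 0.0022]
orientation: [-0.001, -0.379, 0.926, 0.0]
wrist_force: [-2.5, -5.2, -18.2]
finger_gap: 0.0105
grip_force: 31.3
```

```bash
python3 -c "
from h import *
s=env.get_state();print(s['tcp_pos'],s['wrist_force'],s['ft_torque'],s['finger_gap'])
A=np.array([.456,-.3985]);a=44.5
p=A-.05*np.array([np.cos(np.radians(a)),np.sin(np.radians(a))]); go(*p,.003,90+a)"; python3 valve.py
```

```text
[ 0.42016956 -0.43398095  0.00221436] [ -2.48978276  -5.15085532 -18.17397357] [-1.09798771  0.38048288 -0.02781919] 0.01053700631996681
xyz [-0.4, 0.2, -0.8] turn [0.001, -0.002, 0.0]
top none
side 36 centre [ 0.4175 -0.4297] axis angle 66.8 from centre 39.0 r 0.0496
```

Lever follows; release, rise, and check the angle from the images.

Emit:
{"method": "apply_moves", "body": {
  "rows": [
    {"xyz": [0,0,0],"turn": [0,0,0],"grip": 0.3},
    {"xyz": [0,0,0],"turn": [0,0,0],"grip": 0.35},
    {"xyz": [0,0,0],"turn": [0,0,0],"grip": 0.35},
    {"xyz": [0,0,-30],"turn": [0,0,0],"grip": 0.35},
    {"xyz": [0,0,-70],"turn": [0,0,0],"grip": 0.35},
    {"xyz": [0,0,-110],"turn": [0,0,0],"grip": 0.35},
    {"xyz": [-20,20,-130],"turn": [0,0,0.1],"grip": 0.3},
    {"xyz": [-20,50,-130],"turn": [0,0,0.2],"grip": 0.3},
    {"xyz": [-20,90,-130],"turn": [0,0,0.3],"grip": 0.3},
    {"xyz": [-20,130,-130],"turn": [0,0,0.4],"grip": 0.3},
    {"xyz": [-20,130,-130],"turn": [0,0,0.5],"grip": 0.3}
  ]
}}

```text
clock: 22.17
tcp_pos: [0.3385, -0.3183, 0.1324]
orientation: [-0.002, -0.136, 0.991, 0.004]
wrist_force: [-0.8, 1.9, -0.7]
finger_gap: 0.0257
grip_force: 0.0
```

```bash
python3 valve.py; python3 -c "
from h import *
s=env.get_state();print(s['tcp_pos'])
d=cam('top'); 
cv2.imwrite('pics/v1.png',np.hstack([cv2.resize(d['color'][205:260,215:315],(790,434),interpolation=cv2.INTER_CUBIC)]))"
```

```text
top 38 centre [ 0.4241 -0.4302] axis angle 44.2 from centre 44.9 r 0.045
side 38 centre [ 0.4239 -0.4321] axis angle 47.8 from centre 46.2 r 0.0465
[ 0.34385727 -0.3255841   0.13450279]
```

View pics/v1.png

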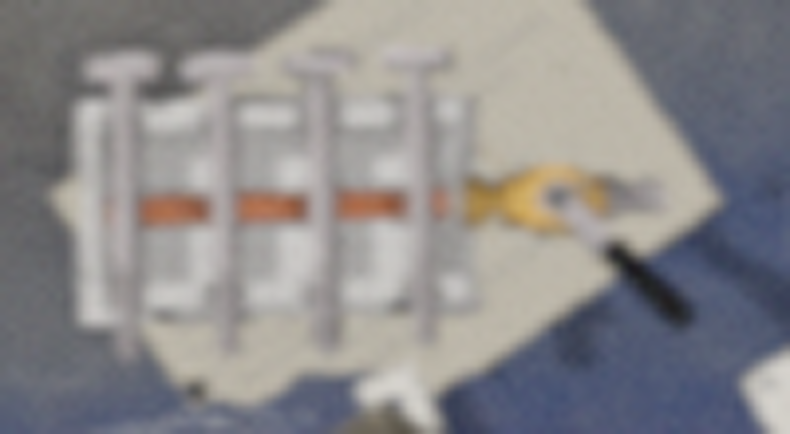

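```bash
python3 -c "
from h import *
for n in('top','side'):
  d=cam(n);P=cloud(d).reshape(-1,3);C=d['color'].reshape(-1,3)
  k=(C.max(1)<80)&(P[:,2]>.055)&(P[:,2]<.085)&(P[:,0]>.38)&(P[:,0]<.47)&(P[:,1]>-.08)&(P[:,1]<.08)
  q=P[k];print(n,len(q),cv2.minAreaRect((q[:,:2]*1000).astype(np.float32)),np.median(q,0).round(4))
  f=P[(P[:,2]>.11)&(P[:,2]<.14)&(P[:,0]>.4)&(P[:,1]>-.1)&(P[:,1]<.1)]; print('fix edge',np.percentile(f[:,0],[0,1,3,10]).round(3))
def tilt(x,y,z,yaw,t):
    s=env.get_state(); w,a,b,c=s['orientation']; r=R.from_quat([a,b,c,w]);T=np.radians(yaw)
    Rt=R.from_matrix(np.array([[-np.sin(T),np.cos(T),0],[np.cos(T),np.sin(T),0],[0,0,-1]]).T)*R.from_rotvec([0,-t,0])
    # x,y,z = true fingertip; TCP lies 32 mm further along tool z
    p=np.array([x,y,z])+.032*Rt.apply([0,0,1])
    print('tcp',p.round(4),'xyz',(1000*r.inv().apply(p-s['tcp_pos'])).round(1).tolist(),'turn',(r.inv()*Rt).as_rotvec().round(3).tolist())
tilt(.432,-.026,.16,86,.17);tilt(.432,-.026,.060,86,.17)
"
cat >> h.py <<'E'
def tilt(x,y,z,yaw,t):
    s=env.get_state(); w,a,b,c=s['orientation']; r=R.from_quat([a,b,c,w]);T=np.radians(yaw)
    Rt=R.from_matrix(np.array([[-np.sin(T),np.cos(T),0],[np.cos(T),np.sin(T),0],[0,0,-1]]).T)*R.from_rotvec([0,-t,0])
    # x,y,z = true fingertip; TCP lies 32 mm further along tool z
    p=np.array([x,y,z])+.032*Rt.apply([0,0,1])
    print('tcp',p.round(4),'xyz',(1000*r.inv().apply(p-s['tcp_pos'])).round(1).tolist(),'turn',(r.inv()*Rt).as_rotvec().round(3).tolist())
E
```

```text
top 30 ((434.66925048828125, -29.15479850769043), (3.864957094192505, 28.199663162231445), 88.9599609375) [ 0.4346 -0.0297  0.0703]
fix edge [0.476 0.481 0.486 0.503]
side 0 ((0.0, 0.0), (0.0, 0.0), 0.0) [nan nan nan]
fix edge [0.472 0.476 0.479 0.501]
tcp [ 0.4374 -0.0264  0.1285] xyz [-171.5, 265.0, 5.2] turn [0.026, -0.166, 0.349]
tcp [ 0.4374 -0.0264  0.0285] xyz [-171.3, 265.4, 105.2] turn [0.026, -0.166, 0.349]
  return _methods._mean(a, axis=axis, dtype=dtype,
  ret = um.true_divide(
```

Emit:
{"method": "apply_moves", "body": {
  "rows": [
    {"xyz": [-25,38,0],"turn": [0.006,-0.03,0.07],"grip": 0.4},
    {"xyz": [-50,76,0],"turn": [0.01,-0.06,0.14],"grip": 0.4},
    {"xyz": [-75,114,0],"turn": [0.016,-0.1,0.21],"grip": 0.4},
    {"xyz": [-100,152,0],"turn": [0.02,-0.13,0.28],"grip": 0.4},
    {"xyz": [-125,190,0],"turn": [0.026,-0.166,0.349],"grip": 0.4},
    {"xyz": [-150,228,5],"turn": [0.026,-0.166,0.349],"grip": 0.4},
    {"xyz": [-171,265,5],"turn": [0.026,-0.166,0.349],"grip": 0.4},
    {"xyz": [-171,265,30],"turn": [0.026,-0.166,0.349],"grip": 0.4},
    {"xyz": [-171,265,55],"turn": [0.026,-0.166,0.349],"grip": 0.4},
    {"xyz": [-171,265,70],"turn": [0.026,-0.166,0.349],"grip": 0.4},
    {"xyz": [-171,265,70],"turn": [0.026,-0.166,0.349],"grip": 0.4}
  ]
}}

```text
clock: 23.33
tcp_pos: [0.4352, -0.0239, 0.0604]
orientation: [0.081, 0.034, 0.996, -0.001]
wrist_force: [0.4, 0.4, -1.0]
finger_gap: 0.0342
grip_force: 0.0
```

```bash
python3 -c "
from h import *
s=env.get_state();print(s['tcp_pos'],s['orientation'],s['joint_pos'].round(2))
tilt(.432,-.027,.060,86,.17)
d=cam('side');cv2.imwrite('pics/c1.png',cv2.resize(d['color'][95:185,155:255],(660,594),interpolation=cv2.INTER_CUBIC))"
```

```text
[ 0.43524685 -0.02387942  0.06038789] [ 8.13208788e-02  3.43933785e-02  9.96094065e-01 -7.90310448e-04] [-0.27  0.01 -0.7   0.7   0.04 -0.2 ]
tcp [ 0.4374 -0.0274  0.0285] xyz [2.8, -3.5, 31.9] turn [0.004, -0.007, 0.0]
```

View pics/c1.png

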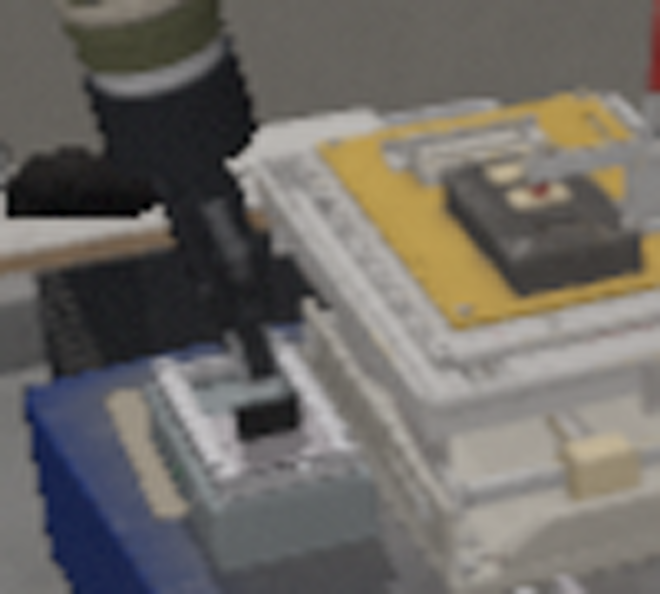

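Emit:
{"method": "apply_moves", "body": {
  "rows": [
    {"xyz": [1,-3.5,12],"turn": [0,0,0],"grip": 0.4},
    {"xyz": [2.5,-3.5,24],"turn": [0,0,0],"grip": 0.4},
    {"xyz": [2.5,-3.5,32],"turn": [0,0,0],"grip": 0.4},
    {"xyz": [2.5,-3.5,32],"turn": [0,0,0],"grip": 0.4},
    {"xyz": [2.5,-3.5,32],"turn": [0,0,0],"grip": 0.0},
    {"xyz": [2.5,-3.5,32],"turn": [0,0,0],"grip": 0.0},
    {"xyz": [2.5,-3.5,32],"turn": [0,0,0],"grip": 0.0},
    {"xyz": [2.5,-3.5,32],"turn": [0,0,0],"grip": 0.0},
    {"xyz": [2.5,-3.5,32],"turn": [0,0,0],"grip": 0.0}
  ],
  "force": 25
}}

```text
clock: 24.13
tcp_pos: [0.4399, -0.0267, 0.0319]
orientation: [0.085, 0.035, 0.996, 0.001]
wrist_force: [2.2, 7.5, 0.9]
finger_gap: 0.0077
grip_force: 29.3
```

Emit:
{"method": "apply_moves", "body": {
  "rows": [
    {"xyz": [0,6,0],"turn": [0,0,0],"grip": 0.0},
    {"xyz": [0,13,0],"turn": [0,0,0],"grip": 0.0},
    {"xyz": [0,20,0],"turn": [0,0,0],"grip": 0.0},
    {"xyz": [0,27,0],"turn": [0,0,0],"grip": 0.0},
    {"xyz": [0,34,0],"turn": [0,0,0],"grip": 0.0},
    {"xyz": [0,41,0],"turn": [0,0,0],"grip": 0.0},
    {"xyz": [0,48,0],"turn": [0,0,0],"grip": 0.0},
    {"xyz": [0,54,0],"turn": [0,0,0],"grip": 0.0},
    {"xyz": [0,60,0],"turn": [0,0,0],"grip": 0.0},
    {"xyz": [0,64,0],"turn": [0,0,0],"grip": 0.0},
    {"xyz": [0,64,0],"turn": [0,0,0],"grip": 0.0},
    {"xyz": [0,64,0],"turn": [0,0,0],"grip": 0.0}
  ]
}}

```text
clock: 25.13
tcp_pos: [0.4441, 0.0364, 0.0319]
orientation: [0.084, 0.035, 0.996, -0.001]
wrist_force: [-1.1, 1.8, 6.1]
finger_gap: 0.0075
grip_force: 30.1
```

```bash
cat > cov.py <<'E'
from h import *
s=env.get_state();print(s['tcp_pos'],s['wrist_force'],s['finger_gap'])
for n in('top','side'):
  d=cam(n);P=cloud(d).reshape(-1,3);C=d['color'].reshape(-1,3).astype(int)
  b=(P[:,0]>.40)&(P[:,0]<.47)&(P[:,1]>-.08)&(P[:,1]<.08)
  q=P[b&(C.max(1)<80)&(P[:,2]>.055)&(P[:,2]<.085)]
  if len(q)>4: print(n,'bar',len(q),q.mean(0).round(4))
  k=P[b&(abs(C.max(1)-C.min(1))>60)&(P[:,2]>.03)&(P[:,2]<.06)]; print(n,'coloured',len(k),k.mean(0).round(4) if len(k) else '')
  k=b&(abs(C.max(1)-C.min(1))>60); print(C[k].mean(0).round() if k.any() else '')
E
python3 cov.py
```

```text
[0.44406373 0.0364186  0.03187688] [-1.14379118  1.81500589  6.05750527] 0.007502374529016194
top bar 10 [0.4477 0.0333 0.0749]
top coloured 0 

side bar 39 [0.4349 0.0285 0.0694]
side coloured 0
```

Emit:
{"method": "apply_moves", "body": {
  "rows": [
    {"xyz": [0,1,0],"turn": [0,0,0],"grip": 0.0},
    {"xyz": [0,2,0],"turn": [0,0,0],"grip": 0.0},
    {"xyz": [0,3,0],"turn": [0,0,0],"grip": 0.0},
    {"xyz": [0,3,0],"turn": [0,0,0],"grip": 0.0},
    {"xyz": [0,3,0],"turn": [0,0,0],"grip": 0.0}
  ]
}}

```text
clock: 25.65
tcp_pos: [0.4441, 0.0372, 0.0319]
orientation: [0.084, 0.036, 0.996, -0.003]
wrist_force: [-2.6, -5.5, 6.4]
finger_gap: 0.008
grip_force: 30.1
```

Emit:
{"method": "apply_moves", "body": {
  "rows": [
    {"xyz": [0,-2,0],"turn": [0,0,0],"grip": 0.3},
    {"xyz": [0,-2,0],"turn": [0,0,0],"grip": 0.4},
    {"xyz": [0,-2,0],"turn": [0,0,0],"grip": 0.4},
    {"xyz": [0,-2,0],"turn": [0,0,0],"grip": 0.4},
    {"xyz": [0,-2,-30],"turn": [0,0,0],"grip": 0.4},
    {"xyz": [0,-2,-65],"turn": [0,0,0],"grip": 0.4},
    {"xyz": [30,0,-90],"turn": [0,0,0],"grip": 0.0},
    {"xyz": [60,30,-90],"turn": [0,0,0],"grip": 0.0},
    {"xyz": [60,70,-90],"turn": [0,0,0],"grip": 0.0},
    {"xyz": [60,110,-90],"turn": [0,0,0],"grip": 0.0},
    {"xyz": [60,110,-90],"turn": [0,0,0],"grip": 0.0}
  ]
}}

```text
clock: 26.57
tcp_pos: [0.3776, 0.1595, 0.1111]
orientation: [0.085, 0.032, 0.996, 0.001]
wrist_force: [0.7, -1.1, 0.1]
finger_gap: 0.0001
grip_force: 0.0
```

```bash
python3 cov.py; python3 -c "
from h import *
t=cam('top');d=cam('side')
cv2.imwrite('pics/b1.png',np.hstack([cv2.resize(t['color'][215:270,110:185],(400,293),interpolation=cv2.INTER_CUBIC),cv2.resize(d['color'][130:185,165:240],(400,293),interpolation=cv2.INTER_CUBIC)]))"
```

```text
[0.37756707 0.15945284 0.11110908] [ 0.67761924 -1.05639625  0.05610643] 0.0001024235319517524
top bar 32 [0.4375 0.035  0.0665]
top coloured 0 

side bar 44 [0.4365 0.0341 0.0652]
side coloured 0
```

View pics/b1.png

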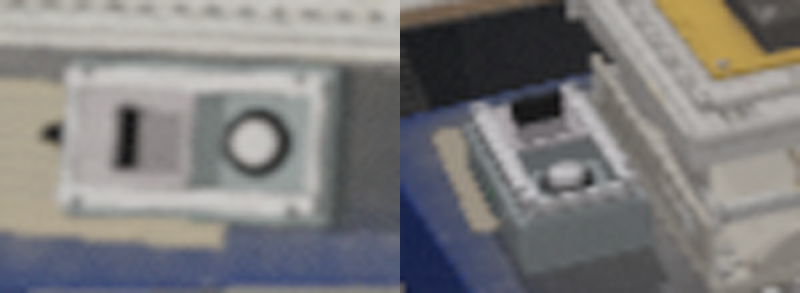

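```bash
python3 -c "
from h import *
t=cam('top');d=cam('side')
b=world(t,157.7,241,.048);c=world(d,196,161.8,.048);print(b,c)
x,y=((b+c)/2)[:2]
tilt(x-.004,y,.11,86,.2);tilt(x-.004,y,.052,86,.2)"
```

```text
[ 0.43465701 -0.02841221  0.048     ] [ 0.43422943 -0.02931087  0.048     ]
tcp [ 0.4368 -0.0293  0.0786] xyz [-66.5, -176.2, 42.3] turn [0.002, -0.034, -0.005]
tcp [ 0.4368 -0.0293  0.0206] xyz [-56.9, -176.4, 99.5] turn [0.002, -0.034, -0.005]
```

Emit:
{"method": "apply_moves", "body": {
  "rows": [
    {"xyz": [-10,-38,0],"turn": [0,-0.01,0],"grip": 0.0},
    {"xyz": [-22,-76,0],"turn": [0,-0.02,0],"grip": 0.0},
    {"xyz": [-37,-114,5],"turn": [0,-0.03,0],"grip": 0.0},
    {"xyz": [-50,-152,15],"turn": [0,-0.034,-0.005],"grip": 0.0},
    {"xyz": [-66,-176,30],"turn": [0,-0.034,-0.005],"grip": 0.0},
    {"xyz": [-66,-176,42],"turn": [0,-0.034,-0.005],"grip": 0.0},
    {"xyz": [-62,-176,65],"turn": [0,-0.034,-0.005],"grip": 0.0},
    {"xyz": [-59,-176,85],"turn": [0,-0.034,-0.005],"grip": 0.0},
    {"xyz": [-57,-176,96],"turn": [0,-0.034,-0.005],"grip": 0.0},
    {"xyz": [-57,-176,96],"turn": [0,-0.034,-0.005],"grip": 0.0},
    {"xyz": [-57,-176,96],"turn": [0,-0.034,-0.005],"grip": 0.0}
  ]
}}

```text
clock: 27.78
tcp_pos: [0.4359, -0.0287, 0.0239]
orientation: [0.099, 0.035, 0.994, -0.002]
wrist_force: [0.2, -0.0, -0.6]
finger_gap: -0.0
grip_force: 0.0
```

```bash
python3 -c "
from h import *
s=env.get_state();print(s['tcp_pos'],s['wrist_force'])
x,y=.4345,-.0288
tilt(x-.004,y,.052,86,.2);tilt(x-.004,y,.042,86,.2)"
```

```text
[ 0.43592805 -0.02868045  0.02392658] [ 0.22516995 -0.0191496  -0.60544   ]
tcp [ 0.4368 -0.0292  0.0206] xyz [-0.3, -0.5, 3.4] turn [0.003, -0.001, -0.001]
tcp [ 0.4368 -0.0292  0.0106] xyz [1.7, -0.5, 13.2] turn [0.003, -0.001, -0.001]
```

Emit:
{"method": "apply_moves", "body": {
  "rows": [
    {"xyz": [0.5,0,2],"turn": [0,0,0],"grip": 0.0},
    {"xyz": [1,0,4],"turn": [0,0,0],"grip": 0.0},
    {"xyz": [1,0,5],"turn": [0,0,0],"grip": 0.0},
    {"xyz": [1,0,5],"turn": [0,0,0],"grip": 0.0}
  ]
}}

```text
clock: 28.12
tcp_pos: [0.4374, -0.0276, 0.0198]
orientation: [0.101, 0.034, 0.994, -0.002]
wrist_force: [0.1, -0.2, 0.5]
finger_gap: 0.0002
grip_force: 0.0
```

Emit:
{"method": "apply_moves", "body": {
  "rows": [
    {"xyz": [0.4,0,2],"turn": [0,0,0],"grip": 0.0},
    {"xyz": [0.8,0,4],"turn": [0,0,0],"grip": 0.0},
    {"xyz": [1,0,5],"turn": [0,0,0],"grip": 0.0},
    {"xyz": [1.2,0,6],"turn": [0,0,0],"grip": 0.0},
    {"xyz": [1.2,0,6],"turn": [0,0,0],"grip": 0.0}
  ]
}}

```text
clock: 28.53
tcp_pos: [0.4377, -0.0276, 0.0138]
orientation: [0.101, 0.034, 0.994, -0.002]
wrist_force: [-2.1, 0.3, 7.7]
finger_gap: 0.0
grip_force: 3.6
```

Emit:
{"method": "apply_moves", "body": {
  "rows": [
    {"xyz": [0.2,0,1],"turn": [0,0,0],"grip": 0.0},
    {"xyz": [0.4,0,2],"turn": [0,0,0],"grip": 0.0},
    {"xyz": [0.4,0,2],"turn": [0,0,0],"grip": 0.0},
    {"xyz": [0.4,0,2],"turn": [0,0,0],"grip": 0.0}
  ]
}}

```text
clock: 28.87
tcp_pos: [0.4379, -0.0277, 0.0131]
orientation: [0.102, 0.033, 0.994, -0.003]
wrist_force: [-9.8, 1.8, 27.1]
finger_gap: -0.0002
grip_force: 13.1
```

Bottomed (27 N, no further travel). Hold about 2.3 s.

Emit:
{"method": "apply_moves", "body": {
  "rows": [
    {"xyz": [0,0,0],"turn": [0,0,0],"grip": 0},
    {"xyz": [0,0,0],"turn": [0,0,0],"grip": 0},
    {"xyz": [0,0,0],"turn": [0,0,0],"grip": 0},
    {"xyz": [0,0,0],"turn": [0,0,0],"grip": 0},
    {"xyz": [0,0,0],"turn": [0,0,0],"grip": 0},
    {"xyz": [0,0,0],"turn": [0,0,0],"grip": 0},
    {"xyz": [0,0,0],"turn": [0,0,0],"grip": 0},
    {"xyz": [0,0,0],"turn": [0,0,0],"grip": 0},
    {"xyz": [0,0,0],"turn": [0,0,0],"grip": 0},
    {"xyz": [0,0,0],"turn": [0,0,0],"grip": 0},
    {"xyz": [0,0,0],"turn": [0,0,0],"grip": 0},
    {"xyz": [0,0,0],"turn": [0,0,0],"grip": 0}
  ]
}}

```text
clock: 29.87
tcp_pos: [0.4379, -0.0276, 0.0131]
orientation: [0.102, 0.034, 0.994, -0.003]
wrist_force: [-9.7, 1.0, 25.5]
finger_gap: -0.0
grip_force: 13.0
```

Emit:
{"method": "apply_moves", "body": {
  "rows": [
    {"xyz": [0,0,0],"turn": [0,0,0],"grip": 0},
    {"xyz": [0,0,0],"turn": [0,0,0],"grip": 0},
    {"xyz": [0,0,0],"turn": [0,0,0],"grip": 0},
    {"xyz": [0,0,0],"turn": [0,0,0],"grip": 0},
    {"xyz": [0,0,0],"turn": [0,0,0],"grip": 0},
    {"xyz": [0,0,0],"turn": [0,0,0],"grip": 0},
    {"xyz": [0,0,0],"turn": [0,0,0],"grip": 0},
    {"xyz": [0,0,0],"turn": [0,0,0],"grip": 0},
    {"xyz": [0,0,0],"turn": [0,0,0],"grip": 0},
    {"xyz": [0,0,0],"turn": [0,0,0],"grip": 0},
    {"xyz": [0,0,0],"turn": [0,0,0],"grip": 0},
    {"xyz": [0,0,0],"turn": [0,0,0],"grip": 0}
  ]
}}

```text
clock: 30.87
tcp_pos: [0.4379, -0.0277, 0.0131]
orientation: [0.102, 0.033, 0.994, -0.003]
wrist_force: [-8.7, 1.7, 26.9]
finger_gap: -0.0001
grip_force: 13.0
```

Emit:
{"method": "apply_moves", "body": {
  "rows": [
    {"xyz": [0,0,0],"turn": [0,0,0],"grip": 0},
    {"xyz": [0,0,0],"turn": [0,0,0],"grip": 0},
    {"xyz": [0,0,0],"turn": [0,0,0],"grip": 0},
    {"xyz": [0,0,0],"turn": [0,0,0],"grip": 0},
    {"xyz": [-4,0,-20],"turn": [0,0,0],"grip": 0},
    {"xyz": [-10,0,-55],"turn": [0,0,0],"grip": 0},
    {"xyz": [-10,0,-75],"turn": [0,0,0],"grip": 0.4},
    {"xyz": [-10,30,-75],"turn": [0,0,0],"grip": 0.4},
    {"xyz": [-10,64,-75],"turn": [0,0,0],"grip": 0.4},
    {"xyz": [-10,64,-75],"turn": [0,0,0],"grip": 0.4},
    {"xyz": [-10,64,-75],"turn": [0,0,0],"grip": 0.4}
  ]
}}

```text
clock: 31.78
tcp_pos: [0.4355, 0.0381, 0.0866]
orientation: [0.1, 0.032, 0.994, -0.002]
wrist_force: [-0.7, -0.6, 0.2]
finger_gap: 0.0342
grip_force: 0.0
```

```bash
python3 -c "
from h import *
s=env.get_state();print(s['tcp_pos'],s['wrist_force'],s['finger_gap'])
tilt(.436,.036,.060,86,.17)"
```

```text
[0.43554792 0.03811547 0.08657492] [-0.72390428 -0.6365298   0.23981657] 0.03424608489847767
tcp [0.4414 0.0356 0.0285] xyz [5.7, -2.2, 58.1] turn [0.003, 0.03, 0.006]
```

Emit:
{"method": "apply_moves", "body": {
  "rows": [
    {"xyz": [3,-1.5,20],"turn": [0,0.03,0],"grip": 0.4},
    {"xyz": [5,-1.5,40],"turn": [0,0.03,0],"grip": 0.4},
    {"xyz": [5,-1.5,50],"turn": [0,0.03,0],"grip": 0.4},
    {"xyz": [5,-1.5,56],"turn": [0,0.03,0],"grip": 0.4},
    {"xyz": [5,-1.5,56],"turn": [0,0.03,0],"grip": 0.4},
    {"xyz": [5,-1.5,56],"turn": [0,0.03,0],"grip": 0.0},
    {"xyz": [5,-1.5,56],"turn": [0,0.03,0],"grip": 0.0},
    {"xyz": [5,-1.5,56],"turn": [0,0.03,0],"grip": 0.0},
    {"xyz": [5,-1.5,56],"turn": [0,0.03,0],"grip": 0.0},
    {"xyz": [5,-1.5,56],"turn": [0,0.03,0],"grip": 0.0}
  ],
  "force": 25
}}

```text
clock: 32.62
tcp_pos: [0.4427, 0.0345, 0.0316]
orientation: [0.086, 0.034, 0.996, -0.002]
wrist_force: [-1.7, -0.6, 0.8]
finger_gap: 0.008
grip_force: 29.5
```

Emit:
{"method": "apply_moves", "body": {
  "rows": [
    {"xyz": [0,-6,0],"turn": [0,0,0],"grip": 0.0},
    {"xyz": [0,-13,0],"turn": [0,0,0],"grip": 0.0},
    {"xyz": [0,-20,0],"turn": [0,0,0],"grip": 0.0},
    {"xyz": [0,-27,0],"turn": [0,0,0],"grip": 0.0},
    {"xyz": [0,-34,0],"turn": [0,0,0],"grip": 0.0},
    {"xyz": [0,-41,0],"turn": [0,0,0],"grip": 0.0},
    {"xyz": [0,-48,0],"turn": [0,0,0],"grip": 0.0},
    {"xyz": [0,-54,0],"turn": [0,0,0],"grip": 0.0},
    {"xyz": [0,-60,0],"turn": [0,0,0],"grip": 0.0},
    {"xyz": [0,-64,0],"turn": [0,0,0],"grip": 0.0},
    {"xyz": [0,-64,0],"turn": [0,0,0],"grip": 0.0},
    {"xyz": [0,-64,0],"turn": [0,0,0],"grip": 0.0}
  ]
}}

```text
clock: 33.62
tcp_pos: [0.4386, -0.0266, 0.0315]
orientation: [0.087, 0.033, 0.996, 0.002]
wrist_force: [0.2, 12.7, 8.7]
finger_gap: 0.0079
grip_force: 30.2
```

Emit:
{"method": "apply_moves", "body": {
  "rows": [
    {"xyz": [0,-1,0],"turn": [0,0,0],"grip": 0.0},
    {"xyz": [0,-2,0],"turn": [0,0,0],"grip": 0.0},
    {"xyz": [0,-3,0],"turn": [0,0,0],"grip": 0.0},
    {"xyz": [0,-3,0],"turn": [0,0,0],"grip": 0.0},
    {"xyz": [0,-3,0],"turn": [0,0,0],"grip": 0.0}
  ]
}}

```text
clock: 34.03
tcp_pos: [0.4387, -0.0266, 0.0315]
orientation: [0.087, 0.032, 0.996, 0.005]
wrist_force: [1.9, 23.1, 9.3]
finger_gap: 0.0081
grip_force: 30.3
```

Emit:
{"method": "apply_moves", "body": {
  "rows": [
    {"xyz": [0,4,0],"turn": [0,0,0],"grip": 0.3},
    {"xyz": [0,4,0],"turn": [0,0,0],"grip": 0.4},
    {"xyz": [0,4,0],"turn": [0,0,0],"grip": 0.4},
    {"xyz": [0,4,0],"turn": [0,0,0],"grip": 0.4},
    {"xyz": [0,4,-30],"turn": [0,0,0],"grip": 0.4},
    {"xyz": [0,4,-65],"turn": [0,0,0],"grip": 0.4},
    {"xyz": [30,0,-95],"turn": [0,0.08,0],"grip": 0.4},
    {"xyz": [60,-30,-95],"turn": [0,0.17,0],"grip": 0.4},
    {"xyz": [70,-70,-95],"turn": [0,0.17,0],"grip": 0.4},
    {"xyz": [70,-110,-95],"turn": [0,0.17,0],"grip": 0.4},
    {"xyz": [70,-150,-95],"turn": [0,0.17,0],"grip": 0.4},
    {"xyz": [70,-190,-95],"turn": [0,0.17,0],"grip": 0.4}
  ]
}}

```text
clock: 35.03
tcp_pos: [0.3392, -0.2186, 0.1122]
orientation: [0.001, 0.034, 0.999, 0.001]
wrist_force: [1.1, 0.6, -0.8]
finger_gap: 0.0341
grip_force: 0.0
```

```bash
python3 cov.py|grep -v col; for y in -.3485 -.3125 -.2765 -.2405; do python3 chk.py .046 .075 $y|sed -n 2p; done; python3 valve.py; python3 -c "
from h import *
s=env.get_state();print(s['tcp_pos'])
A=np.array([.456,-.3985]);a=np.radians(44.5);p=A-.05*np.array([np.cos(a),np.sin(a)])
go(*p,.1,134.5);go(*p,.003,134.5)"
```

```text
[ 0.33919409 -0.2186052   0.11220654] [ 1.11221482  0.63089976 -0.81408045] 0.03408507698230941
top bar 28 [ 0.4349 -0.0291  0.0684]

side bar 44 [ 0.4326 -0.0303  0.0655]

117 [0.403 0.404 0.512 0.513]
112 [0.401 0.402 0.51  0.511]
103 [0.4   0.403 0.51  0.511]
95 [0.402 0.403 0.509 0.51 ]
top 37 centre [ 0.4241 -0.4304] axis angle 43.9 from centre 45.0 r 0.0451
side 39 centre [ 0.424 -0.432] axis angle 47.6 from centre 46.3 r 0.0463
[ 0.33982194 -0.21486121  0.111871  ]
xyz [-94.7, -213.0, 11.3] turn [0.003, 0.002, -0.842]
xyz [-94.6, -213.2, 108.3] turn [0.003, 0.002, -0.842]
```

Emit:
{"method": "apply_moves", "body": {
  "rows": [
    {"xyz": [-12,-27,0],"turn": [0,0,-0.11],"grip": 0.4},
    {"xyz": [-24,-54,0],"turn": [0,0,-0.22],"grip": 0.4},
    {"xyz": [-36,-81,0],"turn": [0,0,-0.33],"grip": 0.4},
    {"xyz": [-48,-108,0],"turn": [0,0,-0.44],"grip": 0.4},
    {"xyz": [-60,-135,0],"turn": [0,0,-0.55],"grip": 0.4},
    {"xyz": [-72,-162,0],"turn": [0,0,-0.66],"grip": 0.4},
    {"xyz": [-84,-189,5],"turn": [0,0,-0.77],"grip": 0.4},
    {"xyz": [-95,-213,12],"turn": [0,0,-0.842],"grip": 0.4},
    {"xyz": [-95,-213,30],"turn": [0,0,-0.842],"grip": 0.4},
    {"xyz": [-95,-213,50],"turn": [0,0,-0.842],"grip": 0.4},
    {"xyz": [-95,-213,50],"turn": [0,0,-0.842],"grip": 0.4}
  ]
}}

```text
clock: 36.35
tcp_pos: [0.4196, -0.4315, 0.0576]
orientation: [0.0, -0.379, 0.926, 0.004]
wrist_force: [-0.5, 1.4, -0.9]
finger_gap: 0.0343
grip_force: 0.0
```

```bash
python3 -c "
from h import *
s=env.get_state();print(s['tcp_pos'])
A=np.array([.456,-.3985]);a=np.radians(44.5);p=A-.05*np.array([np.cos(a),np.sin(a)])
go(*p,.003,134.5)"
```

```text
[ 0.41964419 -0.43149428  0.05755754]
xyz [1.1, -2.4, 54.5] turn [0.008, 0.004, -0.0]
```

Emit:
{"method": "apply_moves", "body": {
  "rows": [
    {"xyz": [1,-1,20],"turn": [0,0,0],"grip": 0.4},
    {"xyz": [1,-1,40],"turn": [0,0,0],"grip": 0.4},
    {"xyz": [1,-1,54],"turn": [0,0,0],"grip": 0.4},
    {"xyz": [1,-1,54],"turn": [0,0,0],"grip": 0.4},
    {"xyz": [1,-1,54],"turn": [0,0,0],"grip": 0.0},
    {"xyz": [1,-1,54],"turn": [0,0,0],"grip": 0.0},
    {"xyz": [1,-1,54],"turn": [0,0,0],"grip": 0.0},
    {"xyz": [1,-1,54],"turn": [0,0,0],"grip": 0.0},
    {"xyz": [1,-1,54],"turn": [0,0,0],"grip": 0.0}
  ],
  "force": 30
}}

```text
clock: 37.1
tcp_pos: [0.4207, -0.4355, 0.009]
orientation: [0.001, -0.378, 0.926, 0.001]
wrist_force: [-2.5, 5.0, 5.3]
finger_gap: 0.0104
grip_force: 30.5
```

```bash
python3 -c "
from h import *
A=np.array([.456,-.3985])
for a in (40,35,30,25,20,15,10,5,0,-2): p=A-.05*np.array([np.cos(np.radians(a)),np.sin(np.radians(a))]); print(a,end=' ');go(*p,.003,90+a)"
```

```text
40 xyz [-1.3, 5.6, 6.0] turn [0.001, 0.003, 0.077]
35 xyz [-1.8, 9.9, 6.0] turn [0.001, 0.003, 0.165]
30 xyz [-2.7, 14.2, 6.0] turn [0.001, 0.003, 0.252]
25 xyz [-4.0, 18.4, 6.0] turn [0.001, 0.003, 0.339]
20 xyz [-5.6, 22.4, 6.0] turn [0.001, 0.003, 0.426]
15 xyz [-7.6, 26.3, 6.0] turn [0.001, 0.003, 0.514]
10 xyz [-9.9, 30.0, 6.0] turn [0.002, 0.003, 0.601]
5 xyz [-12.5, 33.5, 6.0] turn [0.002, 0.003, 0.688]
0 xyz [-15.4, 36.7, 6.0] turn [0.002, 0.003, 0.775]
-2 xyz [-16.6, 38.0, 6.1] turn [0.002, 0.003, 0.81]
```

Emit:
{"method": "apply_moves", "body": {
  "rows": [
    {"xyz": [-1.3,5.6,0],"turn": [0,0,0.077],"grip": 0.0},
    {"xyz": [-1.8,9.9,0],"turn": [0,0,0.165],"grip": 0.0},
    {"xyz": [-2.7,14.2,0],"turn": [0,0,0.252],"grip": 0.0},
    {"xyz": [-4,18.4,0],"turn": [0,0,0.339],"grip": 0.0},
    {"xyz": [-5.6,22.4,0],"turn": [0,0,0.426],"grip": 0.0},
    {"xyz": [-7.6,26.3,0],"turn": [0,0,0.514],"grip": 0.0},
    {"xyz": [-9.9,30,0],"turn": [0,0,0.601],"grip": 0.0},
    {"xyz": [-12.5,33.5,0],"turn": [0,0,0.688],"grip": 0.0},
    {"xyz": [-15.4,36.7,0],"turn": [0,0,0.775],"grip": 0.0},
    {"xyz": [-16.6,38,0],"turn": [0,0,0.8],"grip": 0.0},
    {"xyz": [-16.6,38,0],"turn": [0,0,0.8],"grip": 0.0},
    {"xyz": [-16.6,38,0],"turn": [0,0,0.8],"grip": 0.0}
  ]
}}

```text
clock: 38.1
tcp_pos: [0.405, -0.3982, 0.009]
orientation: [-0.0, 0.013, 1.0, 0.0]
wrist_force: [-5.6, 1.3, 5.7]
finger_gap: 0.0102
grip_force: 31.9
```

```bash
python3 -c "
from h import *
s=env.get_state();print(s['tcp_pos'],s['wrist_force'],s['ft_torque'],s['finger_gap'])
go(.406,-.3985,.003,89.5)"
```

```text
[ 0.40502097 -0.39820007  0.00900103] [-5.62852787  1.27695145  5.71979246] [0.20582315 1.12576524 0.38032482] 0.01016390968980122
xyz [-1.0, -0.3, 6.0] turn [0.0, -0.0, -0.017]
```

Emit:
{"method": "apply_moves", "body": {
  "rows": [
    {"xyz": [-0.3,1,0],"turn": [0,0,0.01],"grip": 0.0},
    {"xyz": [-0.3,2,0],"turn": [0,0,0.02],"grip": 0.0},
    {"xyz": [-0.3,3,0],"turn": [0,0,0.02],"grip": 0.0},
    {"xyz": [-0.3,3,0],"turn": [0,0,0.02],"grip": 0.0},
    {"xyz": [-0.3,3,0],"turn": [0,0,0.02],"grip": 0.0}
  ]
}}

```text
clock: 38.52
tcp_pos: [0.4051, -0.3981, 0.0091]
orientation: [-0.0, 0.023, 1.0, -0.002]
wrist_force: [-7.9, -5.1, 1.0]
finger_gap: 0.0105
grip_force: 37.7
```

Emit:
{"method": "apply_moves", "body": {
  "rows": [
    {"xyz": [0,0,0],"turn": [0,0,0],"grip": 0.3},
    {"xyz": [0,0,0],"turn": [0,0,0],"grip": 0.4},
    {"xyz": [0,0,0],"turn": [0,0,0],"grip": 0.4},
    {"xyz": [0,-2,0],"turn": [0,0,0],"grip": 0.4},
    {"xyz": [0,-2,-20],"turn": [0,0,0],"grip": 0.4},
    {"xyz": [0,-2,-55],"turn": [0,0,0],"grip": 0.4},
    {"xyz": [0,-2,-95],"turn": [0,0,0],"grip": 0.4},
    {"xyz": [30,10,-130],"turn": [0,0,0],"grip": 0.4},
    {"xyz": [50,40,-140],"turn": [0,0,0],"grip": 0.4},
    {"xyz": [55,80,-140],"turn": [0,0,0],"grip": 0.4},
    {"xyz": [55,120,-140],"turn": [0,0,0],"grip": 0.4},
    {"xyz": [55,120,-140],"turn": [0,0,0],"grip": 0.4}
  ]
}}

```text
clock: 39.52
tcp_pos: [0.355, -0.266, 0.1483]
orientation: [0.0, 0.021, 1.0, 0.003]
wrist_force: [-0.9, 0.5, -0.7]
finger_gap: 0.0345
grip_force: 0.0
```

```bash
python3 valve.py; for y in -.3485 -.3125 -.2765 -.2405; do python3 chk.py .046 .075 $y|tail -5|tr '\n' ' ';echo; done; python3 cov.py|grep bar; python3 -c "
from h import *
d=cam('top');print(env.get_state()['tcp_pos'],env.get_state()['qvel'].round(3))
cv2.imwrite('pics/f.png',cv2.resize(d['color'][140:280,100:360],(800,431),interpolation=cv2.INTER_CUBIC))"
```

```text
top 28 centre [ 0.4079 -0.3989] axis angle -4.0 from centre 0.4 r 0.0481
side 58 centre [ 0.4112 -0.4005] axis angle 4.2 from centre 2.5 r 0.0449
121 [0.403 0.405 0.511 0.511] 0.4 [ 0.4207 -0.351   0.0513] 0.43 [ 0.4375 -0.3506  0.0516] 0.48 [ 0.4867 -0.3516  0.0518] 0.499 [ 0.5062 -0.3532  0.054 ] 
109 [0.403 0.403 0.51  0.512] 0.4 [ 0.4188 -0.3142  0.0515] 0.43 [ 0.4368 -0.3142  0.0523] 0.48 [ 0.4876 -0.3154  0.0516] 0.499 [ 0.5054 -0.3159  0.054 ] 
109 [0.401 0.403 0.51  0.512] 0.4 [ 0.4198 -0.2779  0.0516] 0.43 [ 0.4372 -0.2786  0.0512] 0.48 [ 0.4862 -0.2792  0.0514] 0.499 [ 0.5047 -0.2822  0.053 ] 
91 [0.403 0.404 0.51  0.51 ] 0.4 [ 0.4199 -0.2438  0.0526] 0.43 [ 0.4354 -0.2428  0.0518] 0.48 [ 0.4873 -0.2419  0.0513] 0.499 [ 0.5057 -0.2458  0.0534] 
top bar 28 [ 0.4349 -0.0292  0.0687]
[ 0.35662498 -0.27324141  0.14763654] [ 0.001 -0.003 -0.006  0.001  0.     0.001]
```

View pics/f.png

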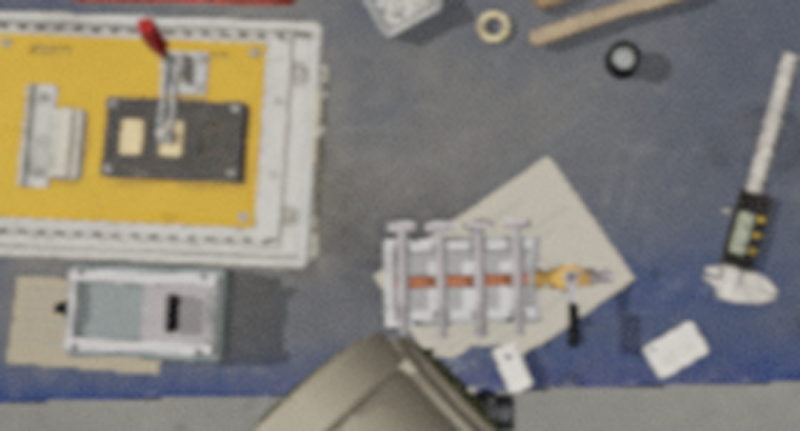

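The picture shows the four bolts in the nest at (400–520, 225–335) with their heads to the back. The cover is closed with its bar at (172, 313), the lever is square to the tube at (573, 325), and the parts lying around are where they were.

```bash
python3 -c "
from workcell import ticket
print(ticket.hand_in())"
```

```text
the job is handed in; nothing more can be done
None
```

The job is handed in (it returned no verdict): all four bolts are in the nest with heads to the back, the valve was set to about half open, the button was held down for over two seconds, then the cover was closed and the valve shut.

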